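# Clamp a cast ring with a quarter-turn stud and deburr its bore

## Robot

A 6-joint arm with a two-finger parallel gripper is mounted at the origin on the work surface. World frame = base frame: x ahead of the robot, y to its left, z up, the work surface at z = 0. Lengths are in m, angles in rad, forces in N, time in s.
With the tool pointing down it reaches from about 0.35 to 0.775 m from the base axis. Payload 7.3 kg.
Tool frame: the origin (TCP) lies at the very end of the fingers, on their centre line; the grasp point (between the pads) lies 19 mm behind it (robot.tcp_to_grasp is the distance from the TCP to the grasp point, in m); x points along the fingers, y is the direction in which the jaws open and shut, and the axes are right-handed (so a half turn about x gives the same grasp; the last joint's range is limited). The gripper opens to 92 mm and grips with 3 to 60 N. Pads are 19 mm wide; open, the fingers measure 130 mm over their backs; the gripper's body (75 mm by 190 mm) begins 47 mm behind the grasp point.
Start: joints at [1.137, 0.342, 1.524, -0, 1.275, -0.146], TCP at [0.149, 0.503, 0.227] pointing down, gripper open.
Joint ranges: [-2.53, 2.53], [-0.77, 2.02], [0.04, 2.7], [-1, 4.14], [0.28, 2.66], [-3.11, 3.11]. Speed limits (rad/s): [2.57, 2.57, 3.14, 3.14, 3.14, 3.14].

## Interface

Orientations are given as [roll, pitch, yaw] about the fixed x, y, z axes, in that order (R = Rz(yaw) Ry(pitch) Rx(roll)).
In Python, from cell import robot gives the robot as it stands.
- The arm moves only by the tool move_arm, never from a script. Its argument "increments" is a list of rows, each a list of 4 numbers: the shift along the tool's x, y, z normalised to -1 to 1, where 1 is 40 cm, then the turn about the tool's x normalised to -1 to 1, where 1 is 60 degrees. In form: [[dx, dy, dz, twist], ...]. A call has 1 to 5 rows; each row is the pose to reach, as a shift and turn from the pose commanded when the call began, along the tool's axes at that moment; what a row does not reach only later rows make up. A row lasts 1/8 s, in which the tool goes at most 62.5 mm and 10.7 degrees, less where a joint would pass 70% of its speed; a pose out of reach is approached as far as the arm can. A call with a number of a shift or a turn outside -1 to 1 is refused whole. A call with a gripper value outside its range is refused whole. "gripper" is the closure, from 0 (fully open) to 1 (shut), set as the call begins (left out, the last holds). The fingers move at their own pace and stop on an object; "squeeze" is the grip in N (left out, the last holds). Time passes only in rows, so rows that repeat a pose let the fingers close. It gives the time, the measured TCP pose, the force and the opening at its end, in the units of the state.
- robot.observe(): the state, without advancing time (a new reading comes with each control period).
- robot.read_camera(name): name is "scene" or "side" or "wrist"; returns the picture (480x640x3 uint8, red, green, blue); there is no depth.
- robot.camera_params(name): a dict with "fx", "fy", "cx", "cy" (pixels), "R" (3x3) and "t" (3): a world point X has camera coordinates R X + t; the wrist camera has in their place "tool_from_camera" (4x4, takes a point from camera to tool coordinates, whose origin is the TCP and whose axes are the tool frame's). Camera axes: x right, y down, z forward; pixel columns grow to the right and rows downward; lengths in m; the calibration is good to about 2 mm. The wrist camera is an equidistant fisheye: a pixel r from the principal point sees the ray r / f radians off the axis. A picture is of the moment at which its call begins: read the wrist's pose just before it. camera_params takes no time and is no camera call.
- robot.hand_in(): hands the job in, once; it reports no verdict.
The state is a dict: "time": time; "qpos": joint angles; "qvel": joint speeds; "joint_efforts": joint torques, N m; "tool_pos": TCP position; "tool_rot": TCP orientation; "contact_force": force on the tool from outside, world axes, zero at the start; "torque": the same for the moment, N m; "opening": finger opening in m.
Only numpy, scipy, OpenCV 4.12 (cv2) and the standard library are available. Lean on these libraries where they do the work, as an engineer would, in place of code of your own. Each camera call takes 0.05 s, during which the arm holds its last target.

## Task

Swing the hinged clamp frame shut over the cast ring, then push its sprung wing stud in and turn it a quarter turn clockwise until it locks. Take the deburring tool from its wooden stand and run its cone right round the top edge of the ring's bore, keeping it in light contact, starting at the side nearest the stud and going counter-clockwise seen from above until you are back there. Finally put the tool back upright in its stand with its collar resting on the block, and leave the other things lying around where they are.

Things in the scene. Friction and masses are not known exactly. Their poses are not given: they have to be found in the camera images.
- fixture: steel clamping fixture fixed to the bench, base plate 240 x 160 x 14 mm. Origin on the bench below the centre of the ring's bore; z up, x from the stud's side (-x, towards the robot) to the hinge side (+x), y to the left. Turned up to 0.3 rad. Catch block under the stud at x = -80 mm (50 mm high), low nest blocks round the ring, hinge posts (65 mm high) at x = 80, y = +-71 mm
- frame (a joint): hinge of the dark steel clamp frame about the fixture's y axis at x = 80, z = 55.5 mm. 0 = shut and level (top face 59.5 mm above the bench; shut is under 0.03), grows as the stud's end rises; stiff, stays where left (starts 0.45 to 0.85 rad), a few newtons at the tab move it. Plate 8 mm thick, 124 mm wide; when shut its window is open at fixture x -46 to 46, y -44 to 44 mm
- tab (a point): middle of the top face of the thumb tab (40 mm wide, 26 mm long) at the frame's free end, 196 mm from the hinge axis and 4 mm above its plane, 36 mm beyond the stud; push down here to close the frame
- wing (a point): centre of the stud's wing, a steel bar 40 mm long, 10 thick, 20 tall, on the stud's axis (fixture x = -80 mm, y = 0 when the frame is shut). Sprung out it is 30 mm above the middle plane of the frame (85.5 mm above the bench when shut), its underside 16 mm clear of the frame's top face. Its x axis = the wing's length, z = the stud's axis
- stud_push (a joint): how far the stud is pushed in along its axis (m): 0 sprung out, 0.012 end stop. Spring: 5 N at the start, 10 N at 0.008, 12 N at 0.012. With the frame shut the foot of the stud (a crossbar 44 mm long) sits in a slotted catch and can turn only when pushed in more than 0.008; do not force it
- stud_turn (a joint): turn of the wing (rad), clockwise from above: 0 = wing along the fixture's x, unlocked; 1.57 = stop, wing crosswise. Let go beyond about 1.25 it springs back out into a recess at stud_push about 0.005 and is locked (past 1.2 rad, pushed in between 0.003 and 0.007); let go earlier it does not lock. Turned while the frame is open, the foot will not enter the slot
- ring: loose cast aluminium ring lying in the fixture's nest (1 mm play), outer diameter 110 mm, bore 60 mm, 36 mm tall. Origin: centre of its underside, 14 mm above the bench; its top edge is 50 mm above the bench
- bore (a point): centre of the bore at the height of the ring's top face, 50 mm above the bench (fixed to the fixture)
- tool: deburring tool standing upright: black round handle 24 mm across from 46 to 122 mm above its origin, steel collar 44 mm across from 40 to 46 mm, below it a shank and a steel cone. Origin: the lower end of the cone when it is sprung out; z up along the handle. 0.23 kg in all
- head: sprung cone head of the tool: 90 degree cone (45 degree flank), 6 mm across at its lower end, 26 mm across 10 mm higher, then straight for 3 mm. It gives 8 mm upward into the tool against a spring (1 N at first, 2.6 N at 4 mm, 4 N at 8 mm). Origin: lower end of the cone. More than 20 N on the ring spoils the edge
- cone (a point): on the axis of the cone, 5 mm above its lower end, where the cone is 16 mm across; pressed on the bore's edge at this height, the tool's axis runs 22 mm from the bore's axis. It must stay within 28.5 mm of it, so that the flank and not the tip bears on the edge
- stand: fixed wooden block 80 x 80 x 50 mm with an upright through-hole 34 mm wide in its middle; origin: centre of its underside. The tool hangs in it by its collar, so that its origin is 10 mm above the bench
- stand_hole0 (a point): middle of the mouth of the stand's hole, 50 mm above the bench
- collar (a point): centre of the underside of the tool's collar, 40 mm above the tool's origin; in the stand it lies at the hole's mouth
- cup_brush: bystander: brass cup brush 72 mm across, 52 mm tall; origin in the middle of its underside
- wrench: bystander: steel wrench lying on the bench; origin in the middle of its underside
- oil_can: bystander: closed blue can 60 mm across, 120 mm tall; origin in the middle of its underside

How it is judged:
On the way, in this order (a step that is already met when the one before it is completed fails the run):
1. the frame is shut over the ring and the stud has been pushed in, turned and has sprung back into its lock (value of joint frame below 0.03 rad and value of joint stud_turn above 1.2 rad and value of joint stud_push between 0.003 and 0.007 m), for 0.2 s.
2. the cone bears on the bore's edge at the stud's side (start) (x of cone in the frame of fixture below -0.01 m and y of cone in the frame of fixture between -0.008 and 0.008 m and horizontal distance between cone and ring below 0.0285 m and contact force between head and ring above 0.5 N), for 0.1 s.
3. the cone bears on the bore's edge at the eighth between stud's side and right (x of cone in the frame of fixture below -0.01 m and y of cone in the frame of fixture below -0.01 m and horizontal distance between cone and ring below 0.0285 m and contact force between head and ring above 0.5 N), for 0.1 s.
4. the cone bears on the bore's edge at the right side (the fixture's -y) (x of cone in the frame of fixture between -0.008 and 0.008 m and y of cone in the frame of fixture below -0.01 m and horizontal distance between cone and ring below 0.0285 m and contact force between head and ring above 0.5 N), for 0.1 s.
5. the cone bears on the bore's edge at the eighth between right and hinge side (x of cone in the frame of fixture above 0.01 m and y of cone in the frame of fixture below -0.01 m and horizontal distance between cone and ring below 0.0285 m and contact force between head and ring above 0.5 N), for 0.1 s.
6. the cone bears on the bore's edge at the hinge side (x of cone in the frame of fixture above 0.01 m and y of cone in the frame of fixture between -0.008 and 0.008 m and horizontal distance between cone and ring below 0.0285 m and contact force between head and ring above 0.5 N), for 0.1 s.
7. the cone bears on the bore's edge at the eighth between hinge side and left (x of cone in the frame of fixture above 0.01 m and y of cone in the frame of fixture above 0.01 m and horizontal distance between cone and ring below 0.0285 m and contact force between head and ring above 0.5 N), for 0.1 s.
8. the cone bears on the bore's edge at the left side (the fixture's +y) (x of cone in the frame of fixture between -0.008 and 0.008 m and y of cone in the frame of fixture above 0.01 m and horizontal distance between cone and ring below 0.0285 m and contact force between head and ring above 0.5 N), for 0.1 s.
9. the cone bears on the bore's edge at the eighth between left and stud's side (x of cone in the frame of fixture below -0.01 m and y of cone in the frame of fixture above 0.01 m and horizontal distance between cone and ring below 0.0285 m and contact force between head and ring above 0.5 N), for 0.1 s.
10. the cone bears on the bore's edge at the stud's side again (circle closed) (all of step 2), for 0.1 s.
At the end, for the whole second after the job is handed in: the frame is shut (under 0.03 rad), the stud is turned past 1.2 rad and sprung out into its lock (3 to 7 mm in), and the tool stands still in its stand: collar within 8 mm of the hole's axis and 4 mm of its mouth, leaning less than 0.08 rad (all of step 1 and horizontal distance between collar and stand_hole0 below 0.008 m and z of collar in the frame of stand_hole0 between -0.004 and 0.004 m and angle between tool's own z axis and vertical below 0.08 rad and linear speed of tool below 0.02 m/s); the robot touches nothing.
It fails at once if the stud is forced round in its slot without being pushed in (value of joint frame below 0.03 rad and value of joint stud_turn between 0.35 and 1 rad and value of joint stud_push below 0.005 m).
It fails at once if the cone is pressed on the ring with more than 20 N (contact force between head and ring above 20 N).
It fails at once if the cup brush is shifted by more than 30 mm (distance of cup_brush from where it was at the start of the episode above 0.03 m).
It fails at once if the wrench is shifted by more than 30 mm (distance of wrench from where it was at the start of the episode above 0.03 m).
It fails at once if the oil can is shifted by more than 30 mm (distance of oil_can from where it was at the start of the episode above 0.03 m).
It also fails if it takes over 72 s, if anything falls off the work surface, if the arm or the gripper's body presses on something with over 40 N, if the wrist force passes 120 N, or if a joint passes its speed limit or range.

## Working session

There is one attempt and no reset: what is moved stays moved. The work goes in short steps, Python scripts to look and compute and a tool call to move; the robot and the scene stay as the last step left them, time stands still between calls to the robot, and variables do not carry over. Pictures are saved under pics/ and viewed, and the job is handed in when it is done.

Besides the shell and the picture viewer there is one more tool, called after "Emit:" as a command line: name --pt "numbers of a row" for each row, then --argument value for the rest. move_arm: Moves the arm, as the interface text tells. Its arguments: {"type":"object","properties":{"increments":{"type":"array","items":{"type":"array","items":{"type":"number"}}},"gripper":{"type":"number"},"squeeze":{"type":"number"}},"required":["increments"]}

```bash
ls -la; mkdir -p pics
python3 - <<'E'
from cell import robot
import cv2
s=robot.observe(); print(s)
for n in ["scene","side","wrist"]:
    p=robot.camera_params(n); print(n,p)
    im=robot.read_camera(n); cv2.imwrite(f"pics/{n}0.png",im[:,:,::-1])
print(robot.tcp_to_grasp)
E
```

```text
total 12
drwxr-xr-x  3 agent agent 4096 Dec  6 23:38 .
drwxr-xr-x 23 root  root  4096 Dec  6 23:38 ..
drwxr-xr-x  2 agent agent 4096 Dec  6 23:38 pics
{'time': 0.0, 'qpos': array([ 1.13702038e+00,  3.42719672e-01,  1.52499120e+00,  7.66305859e-06,
        1.27541388e+00, -1.46007406e-01]), 'qvel': array([ 9.11582413e-05, -1.57782509e-04, -2.36297271e-05,  8.66401967e-04,
       -5.96382907e-04,  1.34135219e-03]), 'joint_efforts': array([-1.50034080e-03, -4.31252396e+01, -2.44221425e+01,  7.14628561e-02,
        5.61212772e-02, -1.30061912e-04]), 'tool_pos': array([0.14881217, 0.50305087, 0.22605556]), 'tool_rot': array([-1.72158653,  1.56926422, -2.00935731]), 'contact_force': array([ 0.08995832, -0.16816859, -0.34575352]), 'torque': array([0.0047444 , 0.00939118, 0.00385411]), 'opening': 0.09188516107383853}
scene {'fx': 440.81801688362094, 'fy': 440.81801688362094, 'cx': 310.2540446941279, 'cy': 241.0045535548242, 'R': array([[ 0.04473446,  0.99881033,  0.01940994],
       [ 0.54852885, -0.00831958, -0.83609024],
       [-0.83493409,  0.04804896, -0.54824845]]), 't': array([-0.00564207, -0.23245528,  1.39010583])}
side {'fx': 564.0033737763335, 'fy': 564.0033737763335, 'cx': 312.6669014109833, 'cy': 231.25118385729044, 'R': array([[ 0.91636089, -0.40031614,  0.0054512 ],
       [-0.2715958 , -0.63159649, -0.72616912],
       [ 0.29414018,  0.66395246, -0.6874945 ]]), 't': array([-0.52809808,  0.2093728 ,  1.28580374])}
wrist {'fx': 371.64829954431775, 'fy': 371.64829954431775, 'cx': 320.9474400054396, 'cy': 237.28531720903956, 'tool_from_camera': array([[ 2.69918469e-04, -2.78077006e-01,  9.60558747e-01,
        -1.57232445e-01],
       [ 9.99999962e-01,  1.99884631e-05, -2.75214950e-04,
         2.95932723e-04],
       [ 5.73308561e-05,  9.60558784e-01,  2.78077001e-01,
        -7.37785491e-02],
       [ 0.00000000e+00,  0.00000000e+00,  0.00000000e+00,
         1.00000000e+00]])}
0.0188
```

View pics/scene0.png

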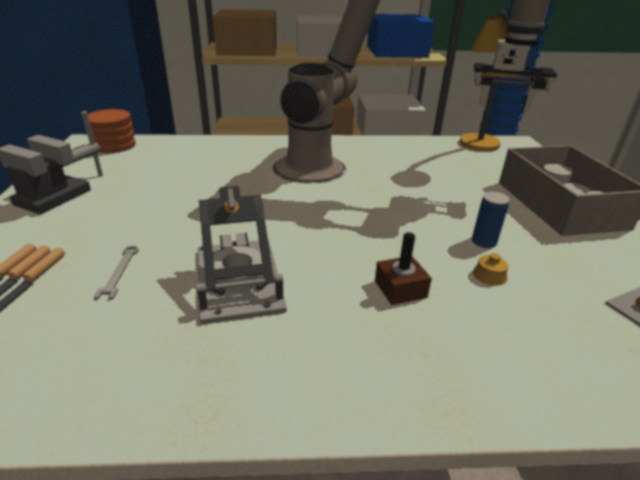

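View pics/side0.png

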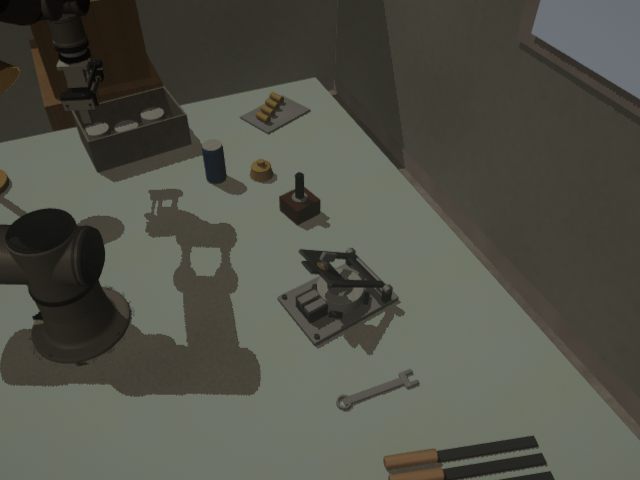

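View pics/wrist0.png

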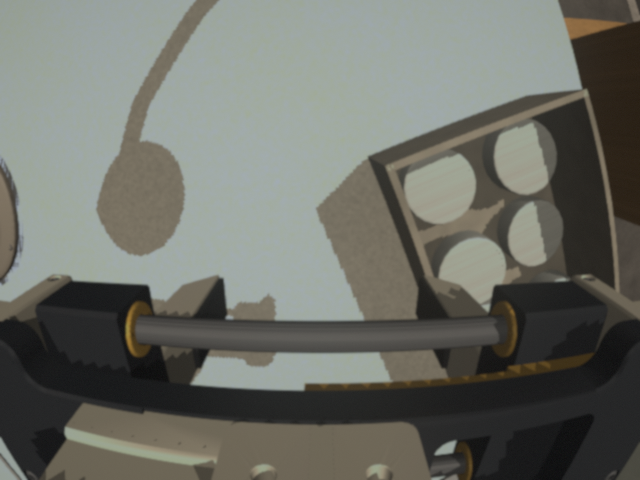

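Run:
```python
import cv2
a=cv2.imread("pics/scene0.png");b=cv2.imread("pics/side0.png")
def z(im,x,y,w,h,f,n):
    c=cv2.resize(im[y:y+h,x:x+w],None,fx=f,fy=f,interpolation=cv2.INTER_CUBIC)
    c=cv2.convertScaleAbs(c,alpha=1.5,beta=15); cv2.imwrite(n,c)
z(a,180,175,120,150,4,"pics/a1.png"); z(a,360,180,160,130,4,"pics/a2.png")
z(b,265,235,150,110,5,"pics/b1.png"); z(b,190,130,150,100,5,"pics/b2.png")
```

```text
(no output)
```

View pics/a1.png

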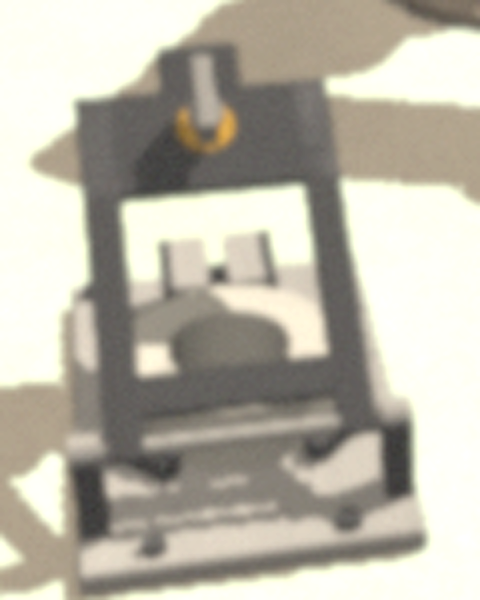

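View pics/b1.png

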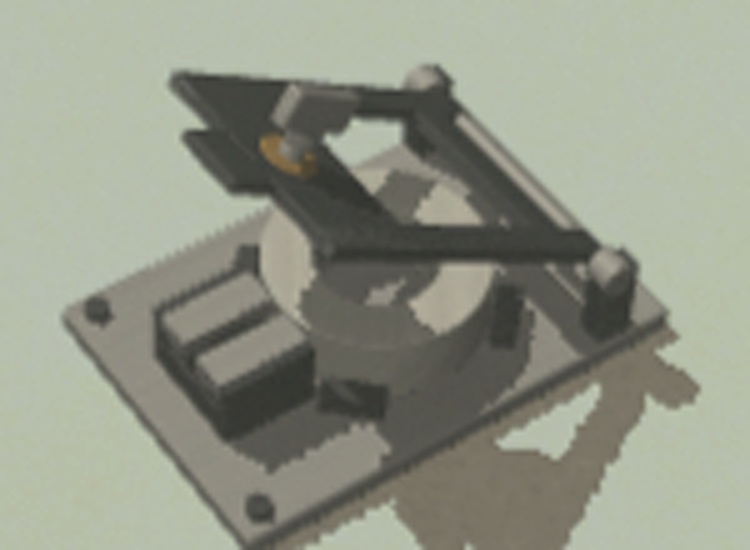

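View pics/a2.png

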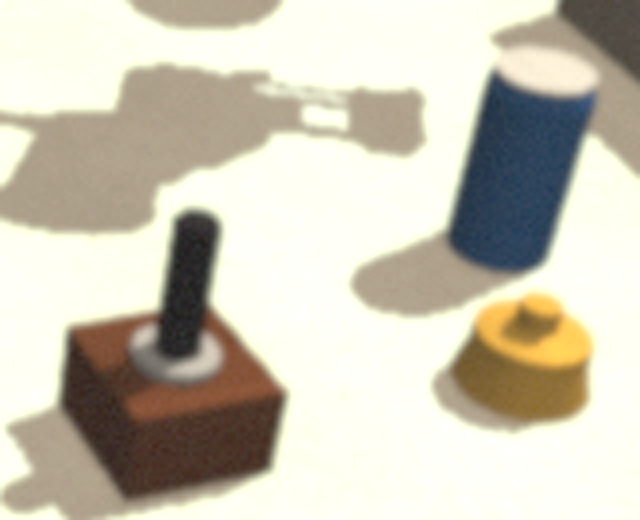

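View pics/b2.png

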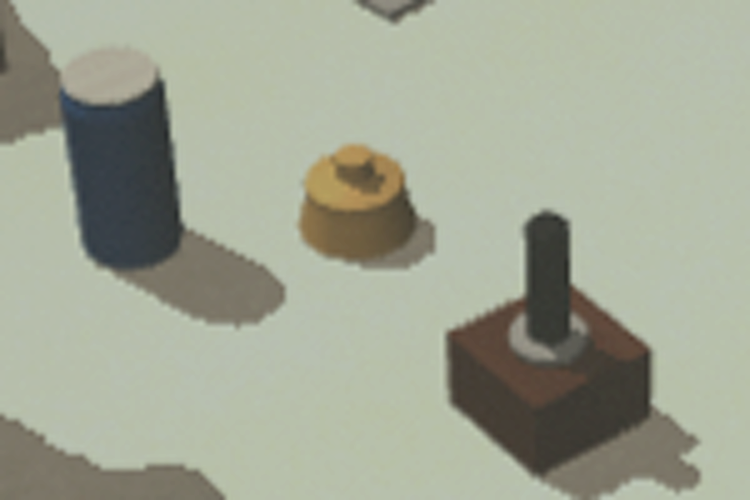

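```bash
cat > h.py <<'E'
import numpy as np, cv2
from scipy.optimize import least_squares
from scipy.spatial.transform import Rotation as Ro
from cell import robot
CP={n:robot.camera_params(n) for n in ["scene","side","wrist"]}
def proj(n,X):
    p=CP[n]; c=p["R"]@np.asarray(X)+p["t"]; return np.array([p["fx"]*c[0]/c[2]+p["cx"],p["fy"]*c[1]/c[2]+p["cy"]])
def back(n,uv,z):
    p=CP[n]; d=p["R"].T@np.array([(uv[0]-p["cx"])/p["fx"],(uv[1]-p["cy"])/p["fy"],1]); o=-p["R"].T@p["t"]
    return o+d*(z-o[2])/d[2]
def wproj(X,pos,rot):
    p=CP["wrist"]; T=p["tool_from_camera"]; Rt=Ro.from_euler('xyz',rot).as_matrix()
    xt=Rt.T@(np.asarray(X)-pos); c=T[:3,:3].T@(xt-T[:3,3])
    r=np.hypot(c[0],c[1]); th=np.arctan2(r,c[2]); return np.array([p["fx"]*th*c[0]/r+p["cx"],p["fy"]*th*c[1]/r+p["cy"]])
def wback(uv,z,pos,rot):
    p=CP["wrist"]; T=p["tool_from_camera"]; Rt=Ro.from_euler('xyz',rot).as_matrix()
    a=np.array([(uv[0]-p["cx"])/p["fx"],(uv[1]-p["cy"])/p["fy"]]); th=np.linalg.norm(a)
    d=np.r_[np.sin(th)*a/th,np.cos(th)]; d=Rt@T[:3,:3]@d; o=Rt@T[:3,3]+pos
    return o+d*(z-o[2])/d[2]
def fix(P,q):
    x,y,w=P; c,s=np.cos(w),np.sin(w); q=np.asarray(q,float)
    return np.array([x+c*q[0]-s*q[1],y+s*q[0]+c*q[1],q[2]])
def fr(a,d,y,h):  # frame point: d from hinge, h above plane
    return [.08-d*np.cos(a)+ -h*(-np.sin(a))*1.0,y,.0555+d*np.sin(a)+h*np.cos(a)]
E
python3 - <<'E'
from h import *
A=lambda u,v:(180+u/4-.375,175+v/4-.375); B=lambda u,v:(265+u/5-.4,235+v/5-.4)
st=[("side",B(64,316),(-.12,.08,.014)),("side",B(246,541),(-.12,-.08,.014)),("side",B(667,313),(.12,-.08,.014)),
("scene",A(425,533),(.12,.08,.014)),("scene",A(80,568),(.12,-.08,.014))]
fm=[("scene",A(161,50),(.209,-.02,.004)),("scene",A(237,45),(.209,.02,.004)),("side",B(183,133),(.209,.02,.004)),("side",B(230,186),(.209,-.02,.004)),
("side",B(320,105),(.160,0,.030)),("scene",A(204,85),(.16,0,.03))]
def res(p,full=False):
    P=p[:3]; r=[proj(n,fix(P,q))-uv for n,uv,q in st]+[proj(n,fix(P,fr(p[3],*q)))-uv for n,uv,q in fm]
    return np.array(r) if full else np.ravel(r)
s=least_squares(res,[.55,-.15,0,.6],loss="soft_l1"); print(s.x); print(res(s.x,1).round(1))
A=lambda u,v:(360+u/4-.375,180+v/4-.375); B=lambda u,v:(190+u/5-.4,130+v/5-.4)
sa=[A(70,327),A(205,308),A(287,390),A(130,418)];sb=[B(447,335),B(575,285),B(652,350),B(538,408)]
for n,l in (("scene",sa),("side",sb)):
    w=[back(n,q,.05)[:2] for q in l]; print(n,np.round(w,4),np.mean(w,0))
print(back("scene",A(197,218),.132),back("side",B(547,217),.132))
print("collar",back("scene",A(176,348),.056),back("side",B(549,337),.056))
print("can",back("scene",A(547,72),.12),back("side",B(110,75),.12)); print("brush",back("scene",A(538,300),.052),back("side",B(355,155),.052))
E
```

```text
[ 0.56733781 -0.16866189  0.17613387  0.57275276]
[[-0.7 -2.5]
 [ 0.7 -0.5]
 [ 0.9 -1.5]
 [ 0.6  0.3]
 [-1.4  3.5]
 [-1.8 -1.8]
 [-0.8 -2.2]
 [-2.  -1.3]
 [-1.  -0.3]
 [-2.7  1.1]
 [-0.4  3.3]]
scene [[0.5764 0.1136]
 [0.5612 0.1859]
 [0.6297 0.2095]
 [0.6494 0.1293]] [0.60416407 0.159571  ]
side [[0.5564 0.1843]
 [0.6374 0.1966]
 [0.6539 0.1287]
 [0.579  0.1092]] [0.60666681 0.15470114]
[0.60404432 0.15994391 0.132     ] [0.60667064 0.16092904 0.132     ]
collar [0.60307771 0.16068844 0.056     ] [0.60411807 0.15419164 0.056     ]
can [0.43719156 0.39731714 0.12      ] [0.43600744 0.39349136 0.12      ]
brush [0.55984553 0.36020301 0.052     ] [0.56520563 0.35651384 0.052     ]
```

```bash
cat >> h.py <<'E'
def axes():
    s=robot.observe(); return s, Ro.from_euler('xyz',s["tool_rot"]).as_matrix()
E
python3 - <<'E'
from h import *
s,R=axes(); print(R.round(4)); print(R.T@(np.array([.47,-.17,.30])-s["tool_pos"])/.4)
E
```

```text
[[-4.000e-04  2.839e-01  9.589e-01]
 [-1.000e-03  9.589e-01 -2.839e-01]
 [-1.000e+00 -1.100e-03 -1.000e-04]]
[-0.1831627  -1.38600663  1.24741989]
```

Emit:
move_arm --pt "-0.17 -0.28 0.7 0" --pt "-0.17 -0.28 0.7 0" --pt "-0.17 -0.28 0.7 0" --pt "-0.17 -0.28 0.7 0" --pt "-0.17 -0.28 0.7 0" --gripper 1

```text
time: 0.78
tool_pos: [0.387, 0.315, 0.2951]
tool_rot: [1.921, 1.571, 1.633]
contact_force: [0.8, 0.6, -0.6]
opening: 0.0462
```

Emit:
move_arm --pt "0 -0.6 0.3 -0.44" --pt "0 -0.6 0.3 -0.44" --pt "0 -0.6 0.3 -0.44" --pt "0 -0.6 0.3 -0.44" --pt "0 -0.6 0.3 -0.44"

```text
time: 1.4
tool_pos: [0.4326, 0.0498, 0.2946]
tool_rot: [-2.349, 1.57, -2.179]
contact_force: [0.4, 0.9, 0.8]
opening: 0.0008
```

Run:
```python
from h import *
s,R=axes(); print(R.round(4)); print(s["tool_pos"],R.T@(np.array([.45,-.17,.30])-s["tool_pos"])/.4)
```

```text
[[-2.000e-04 -1.699e-01  9.855e-01]
 [-3.000e-04  9.855e-01  1.699e-01]
 [-1.000e+00 -3.000e-04 -3.000e-04]]
[0.43261689 0.04978855 0.29459587] [-0.01335816 -0.54887131 -0.05051488]
```

Emit:
move_arm --pt "0 -0.54 -0.05 0" --pt "0 -0.54 -0.05 0" --pt "0 -0.54 -0.05 0" --pt "0 -0.54 -0.05 0" --pt "0 -0.54 -0.05 0"

```text
time: 2.02
tool_pos: [0.4498, -0.1656, 0.2941]
tool_rot: [2.494, 1.57, 2.663]
contact_force: [-0.4, 0.4, -0.1]
opening: 0.0002
```

Run:
```python
from h import *
s,R=axes(); print(s["tool_pos"],s["tool_rot"],s["qpos"])
cv2.imwrite("pics/w1.png",robot.read_camera("wrist")[:,:,::-1])
```

```text
[ 0.44984223 -0.1656131   0.29407033] [2.49387575 1.56965532 2.66332848] [-5.12794299e-01  2.11086843e-01  1.51788575e+00 -3.98819632e-05
  1.41376038e+00 -2.25303710e+00]
```

View pics/w1.png

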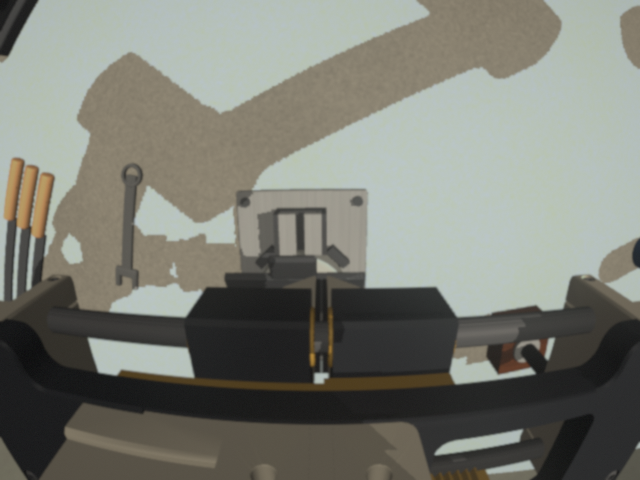

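Run:
```python
from h import *
im=cv2.imread("pics/w1.png")
c=cv2.resize(im[170:300,210:390],None,fx=4,fy=4,interpolation=cv2.INTER_CUBIC); cv2.imwrite("pics/w1z.png",cv2.convertScaleAbs(c,alpha=1.4,beta=20))
```

```text
(no output)
```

View pics/w1z.png

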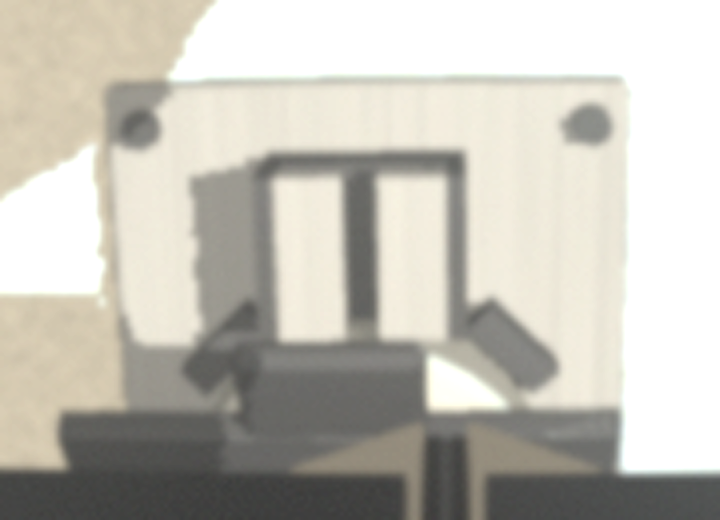

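Run:
```python
from h import *
pos=np.array([0.44984223,-0.1656131,0.29407033]);rot=[2.49387575,1.56965532,2.66332848]
W=lambda u,v:(210+u/4-.375,170+v/4-.375)
for n,p,z in [("cornL",W(108,82),.014),("cornR",W(625,78),.014),("slot far",W(361,176),.05),("slot near",W(361,330),.05),("blkL",W(270,172),.05),("blkR",W(452,172),.05),("boltL",W(140,128),.016),("boltR",W(588,123),.016),("tabL",W(247,350),.17),("tabR",W(428,350),.17)]:
    print(n,wback(p,z,pos,rot).round(4))
P=(.5673,-.1687,.176)
for q in [(-.12,-.08,.014),(-.12,.08,.014),(-.1,0,.05)]: print(fix(P,q).round(4))
```

```text
cornL [ 0.4603 -0.2674  0.014 ]
cornR [ 0.4337 -0.1142  0.014 ]
slot far [ 0.4685 -0.1863  0.05  ]
slot near [ 0.5128 -0.1794  0.05  ]
blkL [ 0.4715 -0.2115  0.05  ]
blkR [ 0.4631 -0.1617  0.05  ]
boltL [ 0.4724 -0.2554  0.016 ]
boltR [ 0.4487 -0.1229  0.016 ]
tabL [ 0.4804 -0.2012  0.17  ]
tabR [ 0.4742 -0.1652  0.17  ]
[ 0.4632 -0.2685  0.014 ]
[ 0.4351 -0.1109  0.014 ]
[ 0.4688 -0.1862  0.05  ]
```

```bash
cat >> h.py <<'E'
P=(.5665,-.169,.172)
def inc(pts,base=None):
    s,R=axes(); b=s["tool_pos"] if base is None else np.asarray(base)
    print("t",s["time"],"pos",s["tool_pos"].round(4),"F",s["contact_force"].round(1),"toolz yaw deg",np.degrees(np.arctan2(R[1,2],R[0,2])).round(2),"open",s["opening"])
    for w in pts: print(w.round(4),(R.T@(w-b)/.4).round(3))
E
python3 - <<'E'
from h import *
inc([fix(P,(-.088,0,.195))]+[fix(P,(.08-.2*np.cos(a),0,.0595+.209*np.sin(a))) for a in (.5,.4,.3,.2,.1,.0)])
E
```

```text
t 2.075 pos [ 0.4498 -0.1642  0.2942] F [0.3 0.6 0.3] toolz yaw deg 9.8 open 0.0007352961989334229
[ 0.4798 -0.1841  0.195 ] [ 0.248 -0.062  0.066]
[ 0.4724 -0.1853  0.1597] [ 0.336 -0.062  0.047]
[ 0.4638 -0.1868  0.1409] [ 0.383 -0.062  0.025]
[ 0.4571 -0.188   0.1213] [ 0.432 -0.062  0.008]
[ 0.4522 -0.1889  0.101 ] [ 0.483 -0.062 -0.004]
[ 0.4493 -0.1894  0.0804] [ 0.534 -0.063 -0.012]
[ 0.4483 -0.1895  0.0595] [ 0.587 -0.063 -0.014]
```

Emit:
move_arm --pt "0.12 -0.062 0.066 0" --pt "0.248 -0.062 0.066 0" --pt "0.336 -0.062 0.047 0" --pt "0.383 -0.062 0.025 0" --pt "0.432 -0.062 0.008 0"

```text
time: 2.7
tool_pos: [0.4572, -0.1859, 0.1214]
tool_rot: [2.008, 1.57, 2.182]
contact_force: [-0.8, 1.3, 0.2]
opening: 0.0003
```

Run:
```python
from h import *
inc([fix(P,(.08-.2*np.cos(a),0,.0595+.209*np.sin(a))) for a in (.3,.2,.1,.0,-.02)])
cv2.imwrite("pics/s1.png",robot.read_camera("side")[200:360,240:440,::-1].repeat(4,0).repeat(4,1))
```

```text
t 2.7 pos [ 0.4572 -0.1859  0.1214] F [-0.8  1.3  0.2] toolz yaw deg 10.02 open 0.00026293005107387915
[ 0.4571 -0.188   0.1213] [ 0.    -0.005 -0.001]
[ 0.4522 -0.1889  0.101 ] [ 0.051 -0.005 -0.013]
[ 0.4493 -0.1894  0.0804] [ 0.103 -0.005 -0.021]
[ 0.4483 -0.1895  0.0595] [ 0.155 -0.005 -0.023]
[ 0.4483 -0.1895  0.0553] [ 0.165 -0.005 -0.023]
```

View pics/s1.png

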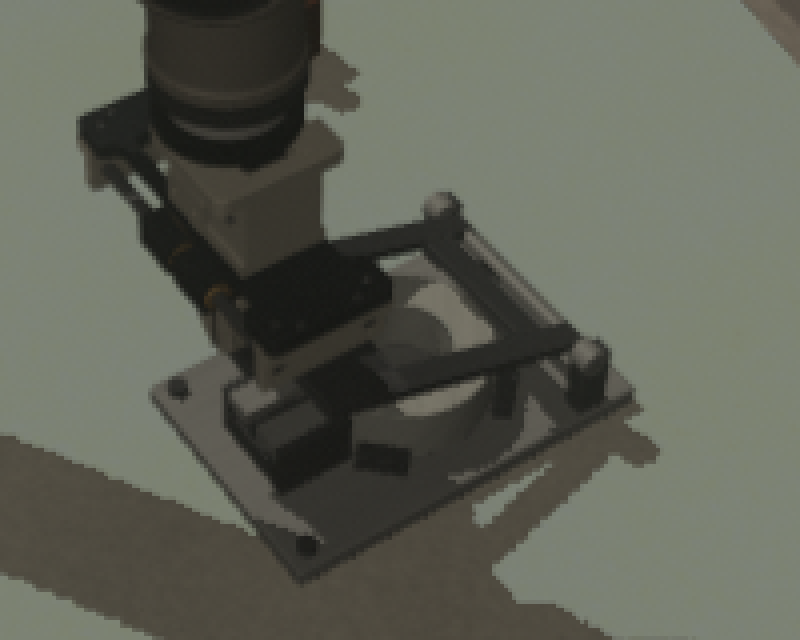

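Emit:
move_arm --pt "0.05 -0.005 -0.013 0" --pt "0.1 -0.005 -0.021 0" --pt "0.14 -0.005 -0.023 0" --pt "0.155 -0.005 -0.023 0" --pt "0.165 -0.005 -0.023 0"

```text
time: 3.38
tool_pos: [0.449, -0.1902, 0.059]
tool_rot: [0.867, 1.57, 1.041]
contact_force: [-16.5, 10.0, 58.3]
opening: 0.0002
```

Run:
```python
from h import *
inc([])
cv2.imwrite("pics/s2.png",robot.read_camera("side")[200:360,240:440,::-1].repeat(4,0).repeat(4,1))
```

```text
t 3.375 pos [ 0.449  -0.1902  0.059 ] F [-16.5  10.   58.3] toolz yaw deg 9.98 open 0.0002371164233674162
```

View pics/s2.png

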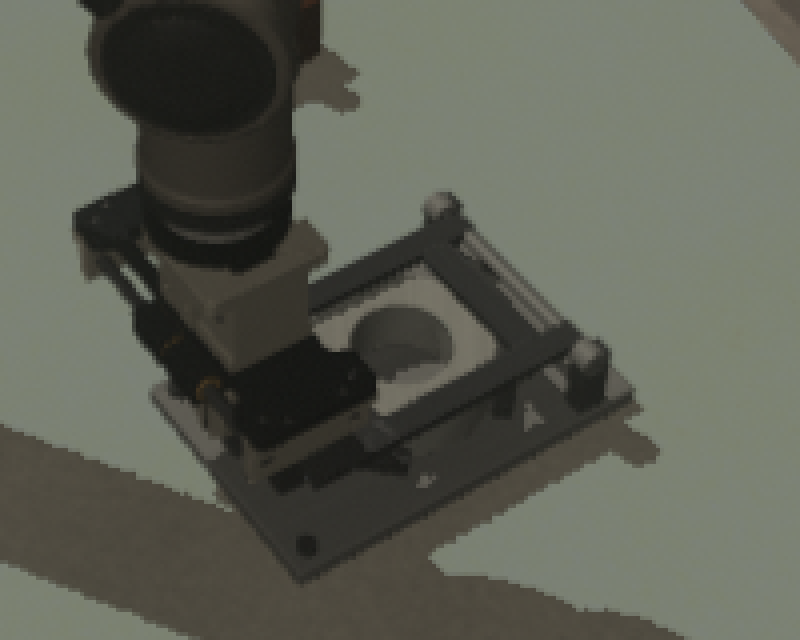

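Emit:
move_arm --pt "-0.08 0 0 0" --pt "-0.22 0 0 0" --pt "-0.38 0 0.12 0" --pt "-0.5 0 0.27 0" --pt "-0.56 0 0.4 0" --gripper 0.4

```text
time: 4.05
tool_pos: [0.5865, -0.1665, 0.2708]
tool_rot: [-0.542, 1.567, -0.369]
contact_force: [0.8, -2.2, -0.7]
opening: 0.0459
```

Emit:
move_arm --pt "0 0 0 0" --pt "0 0 0 0"

```text
time: 4.3
tool_pos: [0.5842, -0.1667, 0.2664]
tool_rot: [2.603, 1.569, 2.777]
contact_force: [-0.1, -0.5, -0.0]
opening: 0.0547
```

Run:
```python
from h import *
s,R=axes(); np.save("p2.npy",np.r_[s["tool_pos"],s["tool_rot"]]); print(s["tool_pos"],s["opening"],s["contact_force"])
im=robot.read_camera("wrist")[:,:,::-1]; cv2.imwrite("pics/w2.png",im)
c=cv2.resize(im[110:310,200:400],None,fx=3,fy=3,interpolation=cv2.INTER_CUBIC); cv2.imwrite("pics/w2z.png",cv2.convertScaleAbs(c,alpha=1.4,beta=20))
```

```text
[ 0.58422613 -0.16665993  0.26640132] 0.054679519760465464 [-0.12290693 -0.53457527 -0.01114857]
```

View pics/w2.png

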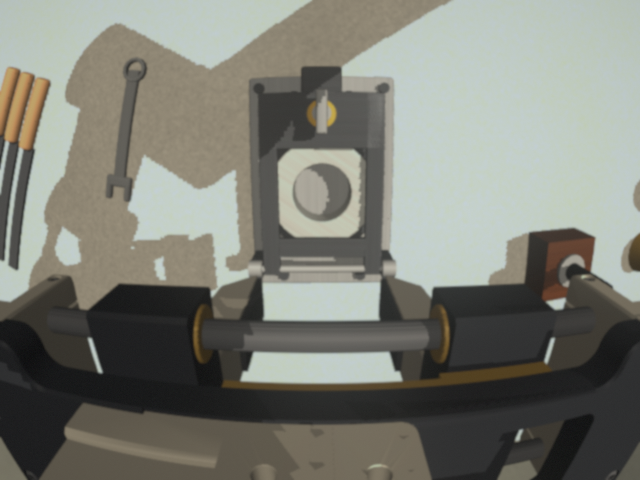

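View pics/w2z.png

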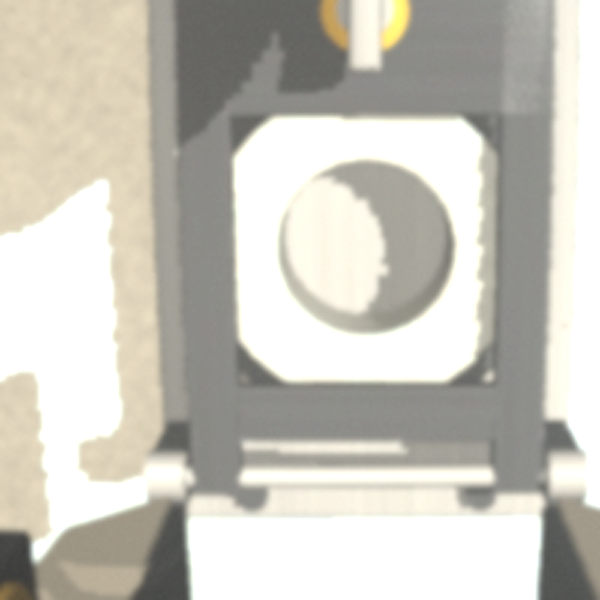

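```bash
python3 - <<'E'
from h import *
p=np.load("p2.npy"); pos,rot=p[:3],p[3:]
W=lambda u,v:(200+u/3-.333,110+v/3-.333)
b=np.array([wback(W(*q),.05,pos,rot) for q in [(280,246),(453,246),(366,160),(366,332)]]); print(b.round(4), "c",b[:2].mean(0).round(4),b[2:].mean(0).round(4),np.linalg.norm(b[0]-b[1]),np.linalg.norm(b[2]-b[3]))
# subpixel ring rim via threshold
for n,q,z in [("win",(231,113),.0595),("",(500,113),.0595),("",(497,384),.0595),("",(240,384),.0595)]: print(n,wback(W(*q),z,pos,rot).round(4))
for n,q,z in [("wing0",(323,90),.0955),("wing1",(322.5,133),.0955),("tabL",(302,67),.0595),("tabR",(342,67),.0595)]: print(n,wback(q,z,pos,rot).round(4))
for q in [(-.10,0,.0955),(-.06,0,.0955)]: print(fix(P,q))
stand=[(529,231),(592,234)]
E
python3 - <<'E'
import cv2
im=cv2.imread("pics/w2.png")
c=cv2.resize(im[60:140,280:370],None,fx=8,fy=8,interpolation=cv2.INTER_CUBIC); cv2.imwrite("pics/w2wing.png",c)
c=cv2.resize(im[215:315,520:620],None,fx=6,fy=6,interpolation=cv2.INTER_CUBIC); cv2.imwrite("pics/w2st.png",cv2.convertScaleAbs(c,alpha=1.4,beta=20))
E
```

```text
[[ 0.5751 -0.1973  0.05  ]
 [ 0.5649 -0.1395  0.05  ]
 [ 0.5413 -0.1737  0.05  ]
 [ 0.5996 -0.1634  0.05  ]] c [ 0.57   -0.1684  0.05  ] [ 0.5705 -0.1685  0.05  ] 0.058686019956612254 0.059235544935983785
win [ 0.5326 -0.2198  0.0595]
 [ 0.5174 -0.1336  0.0595]
 [ 0.6076 -0.1166  0.0595]
 [ 0.6228 -0.203   0.0595]
wing0 [ 0.4738 -0.1845  0.0955]
wing1 [ 0.5114 -0.1783  0.0955]
tabL [ 0.4503 -0.2089  0.0595]
tabR [ 0.4436 -0.171   0.0595]
[ 0.46797556 -0.18611532  0.0955    ]
[ 0.50738533 -0.17926919  0.0955    ]
```

View pics/w2wing.png

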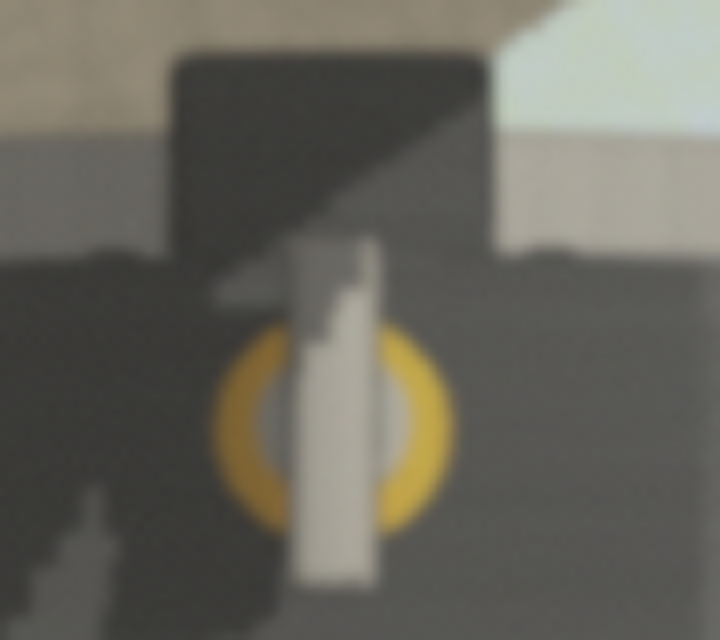

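View pics/w2st.png

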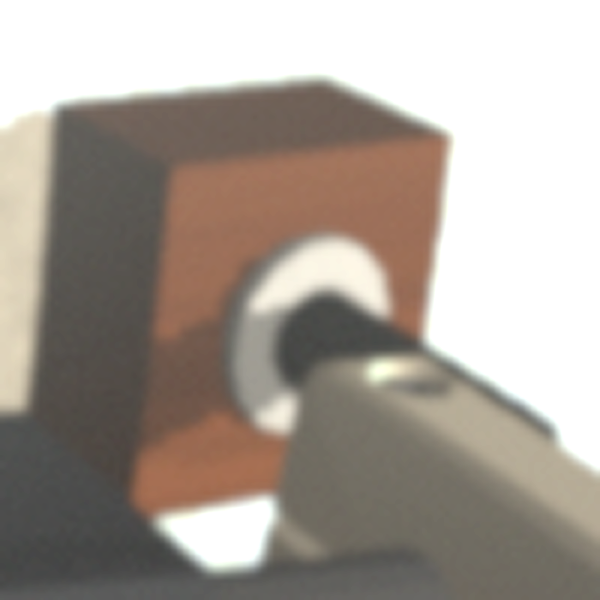

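```bash
sed -i 's/^P=.*/P=(.569,-.1685,.175)/' h.py
python3 - <<'E'
from h import *
inc([fix(P,(-.08,0,.0,))+[0,0,z] for z in (.2,.12,.0765)])
E
```

```text
t 4.35 pos [ 0.5837 -0.1669  0.2661] F [-0.5 -1.5 -0.2] toolz yaw deg 9.93 open 0.05483513122915518
[ 0.4902 -0.1824  0.2   ] [ 0.166  0.002 -0.237]
[ 0.4902 -0.1824  0.12  ] [ 0.366  0.002 -0.236]
[ 0.4902 -0.1824  0.0765] [ 0.475  0.001 -0.236]
```

Emit:
move_arm --pt "0 0.002 -0.15 0" --pt "0.1 0.002 -0.236 0" --pt "0.22 0.002 -0.236 0" --pt "0.3 0.002 -0.236 0" --pt "0.3 0.002 -0.236 0"

```text
time: 4.97
tool_pos: [0.489, -0.1821, 0.1447]
tool_rot: [2.458, 1.564, 2.63]
contact_force: [-0.3, 0.2, -0.1]
opening: 0.0551
```

Run:
```python
from h import *
inc([fix(P,(-.08,0,.0,))+[0,0,z] for z in (.12,.0765)])
im=robot.read_camera("wrist")[:,:,::-1]; cv2.imwrite("pics/w3.png",im)
```

```text
t 4.975 pos [ 0.489  -0.1821  0.1447] F [-0.3  0.2 -0.1] toolz yaw deg 9.85 open 0.05505290665648991
[ 0.4902 -0.1824  0.12  ] [ 0.062 -0.002  0.003]
[ 0.4902 -0.1824  0.0765] [ 0.171 -0.002  0.004]
```

View pics/w3.png

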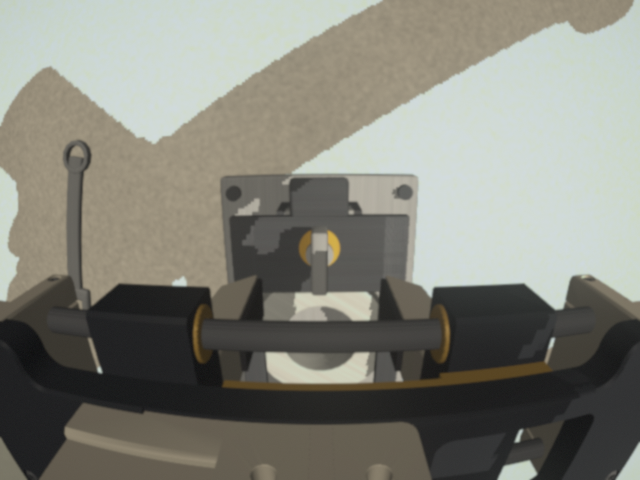

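Emit:
move_arm --pt "0.08 -0.001 0.004 0" --pt "0.14 -0.001 0.004 0" --pt "0.17 -0.001 0.004 0" --pt "0.17 -0.001 0.004 0"

```text
time: 5.52
tool_pos: [0.4936, -0.1832, 0.0795]
tool_rot: [-0.453, 1.571, -0.28]
contact_force: [0.0, 0.1, 0.8]
opening: 0.0551
```

Emit:
move_arm --pt "0 0 0 0" --pt "0 0 0 0" --pt "0 0 0 0" --pt "0 0 0 0" --pt "0 0 0 0" --gripper 1 --squeeze 50

```text
time: 6.15
tool_pos: [0.4934, -0.1827, 0.079]
tool_rot: [1.696, 1.57, 1.869]
contact_force: [-1.0, 11.0, 4.1]
opening: 0.0099
```

Run:
```python
from h import *
inc([fix(P,(-.08,0,.0,))+[0,0,z] for z in (.0765,.0665)])
im=robot.read_camera("wrist")[:,:,::-1]; cv2.imwrite("pics/w4.png",im)
```

```text
t 6.15 pos [ 0.4934 -0.1827  0.079 ] F [-1.  11.   4.1] toolz yaw deg 9.9 open 0.009851404204865688
[ 0.4902 -0.1824  0.0765] [ 0.006  0.002 -0.008]
[ 0.4902 -0.1824  0.0665] [ 0.031  0.002 -0.008]
```

View pics/w4.png

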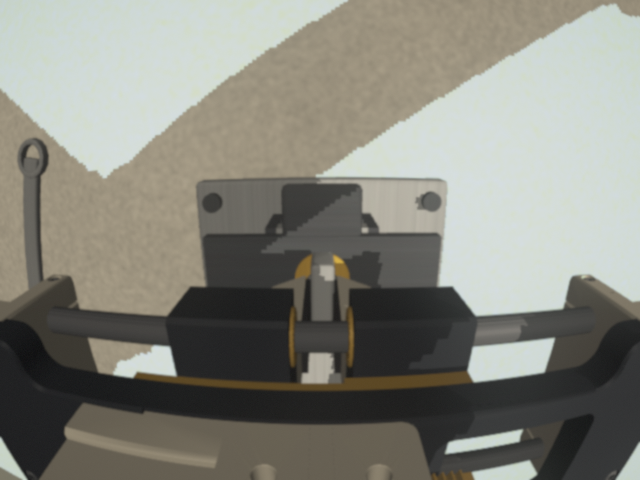

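Run:
```python
from h import *
s,R=axes(); 
im=cv2.imread("pics/w4.png")
cv2.imwrite("pics/w4z.png",cv2.resize(im[225:305,280:370],None,fx=8,fy=8,interpolation=cv2.INTER_CUBIC))
cv2.imwrite("pics/w3z.png",cv2.resize(cv2.imread("pics/w3.png")[205:305,270:370],None,fx=6,fy=6,interpolation=cv2.INTER_CUBIC))
```

```text
(no output)
```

View pics/w4z.png

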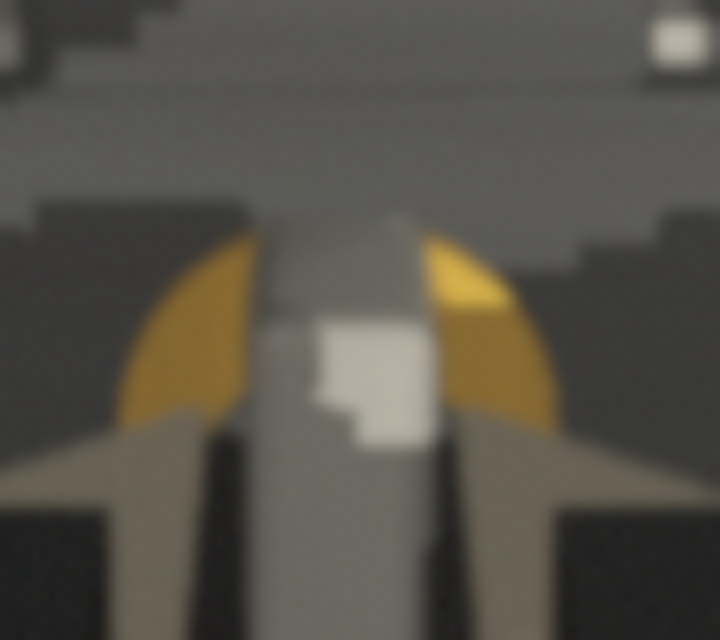

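View pics/w3z.png

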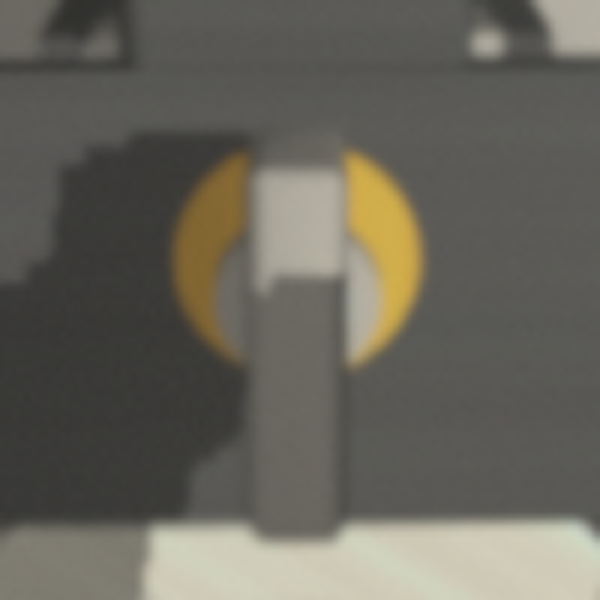

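Run:
```python
from h import *
s,R=axes(); e=wback((322.1,264.6),.0955,s["tool_pos"],s["tool_rot"]); u=np.array([np.cos(.175),np.sin(.175)])
print(e, e[:2]+.02*u)
pos=np.array([.489,-.1821,.1447]);rot=[2.458,1.564,2.63]
a=wback((319.3,232.6),.0955,pos,rot);b=wback((319.3,294.6),.0955,pos,rot);print(a,b,(a+b)/2,np.linalg.norm(a-b)); print(R[:,0])
```

```text
[ 0.47220413 -0.18596408  0.0955    ] [ 0.49189866 -0.18248192]
[ 0.47234762 -0.18608732  0.0955    ] [ 0.51092559 -0.17944444  0.0955    ] [ 0.49163661 -0.18276588  0.0955    ] 0.03914572335679187
[-1.47234542e-04  1.34646306e-03 -9.99999083e-01]
```

Emit:
move_arm --pt "0.012 0.001 0 0" --pt "0.022 0.001 0 0" --pt "0.028 0.001 0 0" --pt "0.028 0.001 0 0" --squeeze 60

```text
time: 6.7
tool_pos: [0.4935, -0.1824, 0.0685]
tool_rot: [0.412, 1.57, 0.585]
contact_force: [-3.2, 3.8, 9.8]
opening: 0.0094
```

```bash
sed -i 's/^P=.*/P=(.570,-.1686,.175)/' h.py
python3 - <<'E'
from h import *
inc([]); print(robot.observe()["torque"])
im=robot.read_camera("wrist")[:,:,::-1]
cv2.imwrite("pics/w5z.png",cv2.resize(im[205:305,270:370],None,fx=6,fy=6,interpolation=cv2.INTER_CUBIC))
E
```

```text
t 6.7 pos [ 0.4935 -0.1824  0.0685] F [-3.2  3.8  9.8] toolz yaw deg 9.92 open 0.009390167958372919
[ 0.64990033  0.53900588 -0.06395122]
```

View pics/w5z.png

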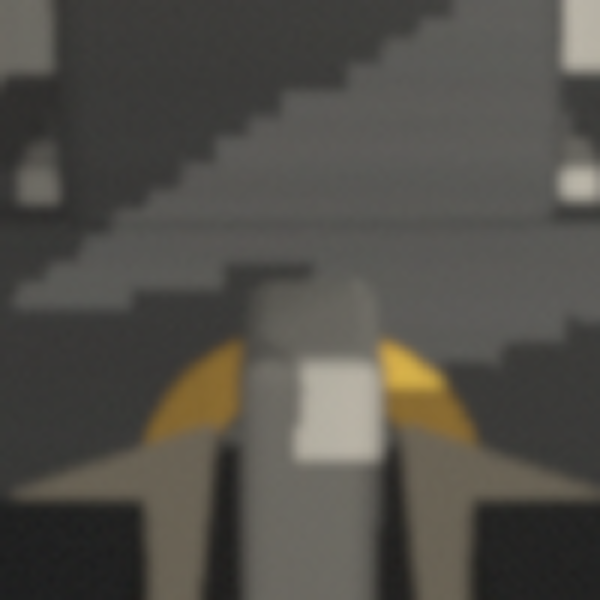

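Emit:
move_arm --pt "0.002 -0.001 0 0.17" --pt "0.002 -0.0015 0 0.34" --pt "0.002 -0.002 -0.0005 0.51" --pt "0.002 -0.003 -0.001 0.68" --pt "0.002 -0.003 -0.0015 0.85"

```text
time: 7.38
tool_pos: [0.493, -0.1841, 0.0679]
tool_rot: [-0.428, 1.57, -1.15]
contact_force: [-3.8, 0.7, 11.1]
opening: 0.0095
```

Run:
```python
from h import *
inc([]); print(robot.observe()["torque"])
im=robot.read_camera("wrist")[:,:,::-1]
cv2.imwrite("pics/w6z.png",cv2.resize(im[155:305,220:420],None,fx=4,fy=4,interpolation=cv2.INTER_CUBIC))
```

```text
t 7.375 pos [ 0.493  -0.1841  0.0679] F [-3.8  0.7 11.1] toolz yaw deg -41.4 open 0.009487604572302034
[0.16644043 0.74906402 0.03384193]
```

View pics/w6z.png

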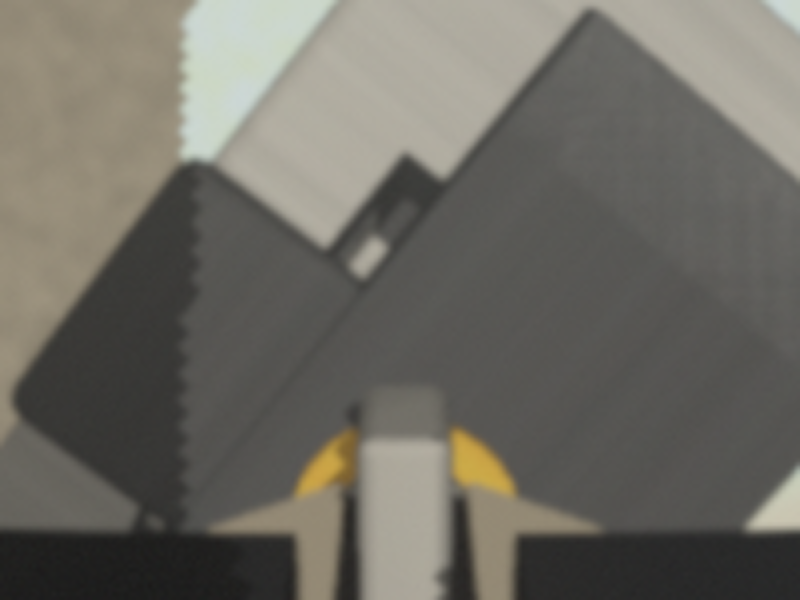

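Emit:
move_arm --pt "0 -0.001 0 0.17" --pt "0 -0.0015 0 0.34" --pt "0 -0.002 -0.0005 0.5" --pt "0 -0.0025 -0.001 0.61" --pt "0 -0.0025 -0.001 0.61"

```text
time: 8.05
tool_pos: [0.4918, -0.1847, 0.0679]
tool_rot: [-0.33, 1.57, -1.686]
contact_force: [-5.0, 0.5, 10.8]
opening: 0.0097
```

Run:
```python
from h import *
inc([]); print(robot.observe()["torque"])
```

```text
t 8.05 pos [ 0.4918 -0.1847  0.0679] F [-5.   0.5 10.8] toolz yaw deg -77.74 open 0.009669839019116496
[0.09985338 0.86161368 0.04373153]
```

Emit:
move_arm --pt "0 0 0 0" --pt "0 0 0 0" --pt "0 0 0 0" --gripper 0.6

```text
time: 8.43
tool_pos: [0.4921, -0.1845, 0.0667]
tool_rot: [-2.422, 1.571, 2.506]
contact_force: [0.6, 0.4, 0.3]
opening: 0.0341
```

Emit:
move_arm --pt "-0.15 0 0 0" --pt "-0.3 0 0 0" --pt "-0.4 -0.1 0 0" --pt "-0.5 -0.25 0 0" --pt "-0.5 -0.25 0 0"

```text
time: 9.05
tool_pos: [0.3932, -0.2066, 0.2693]
tool_rot: [0.63, 1.566, -0.727]
contact_force: [0.8, 0.2, -0.2]
opening: 0.036
```

Run:
```python
from h import *
s,R=axes(); np.save("p7.npy",np.r_[s["tool_pos"],s["tool_rot"]])
inc([]); print(robot.observe()["torque"],s["qpos"])
im=robot.read_camera("wrist")[:,:,::-1];cv2.imwrite("pics/w7.png",im)
im=robot.read_camera("side")[:,:,::-1]
cv2.imwrite("pics/s7.png",cv2.resize(im[220:360,250:430],None,fx=4,fy=4,interpolation=cv2.INTER_CUBIC))
```

```text
t 9.05 pos [ 0.3932 -0.2066  0.2693] F [ 0.8  0.2 -0.2] toolz yaw deg -77.8 open 0.03599570780902001
[-0.07971769  0.00299538 -0.0484163 ] [-6.56422771e-01  1.55853318e-01  1.65534539e+00 -3.16948721e-04
  1.32607326e+00 -8.69350087e-01]
```

View pics/w7.png

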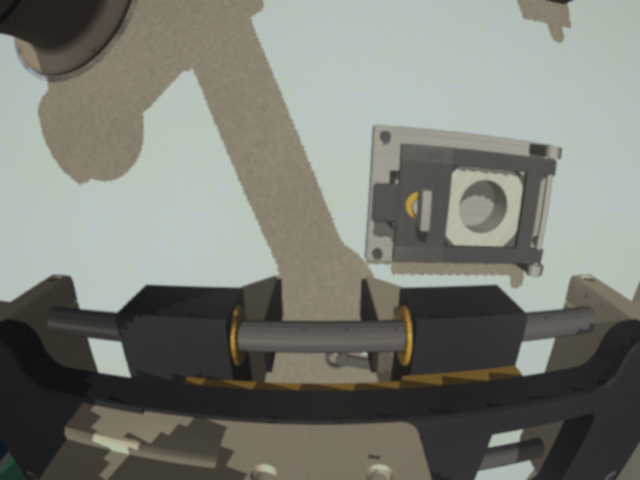

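View pics/s7.png

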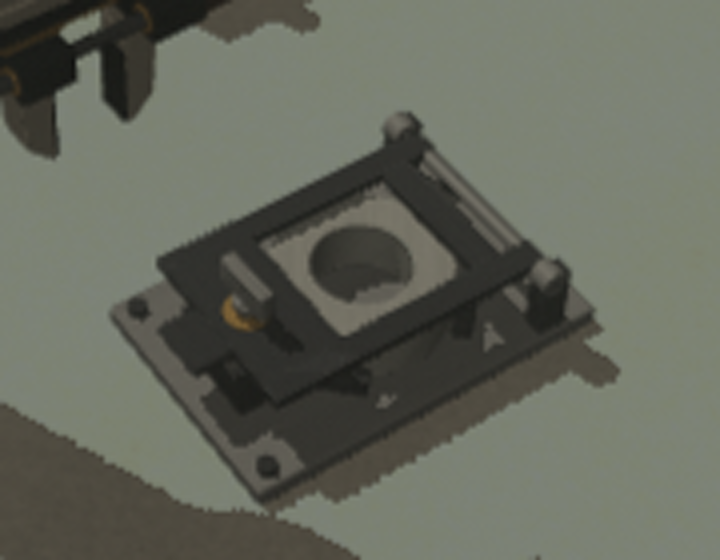

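Run:
```python
from h import *
for z in (.0855,.0905,.0955):
  for y in (.02,-.02):
    for x in (-.085,-.075): 
        q=proj("side",fix(P,(x,y,z))); print(z,y,x,((q-[250,220]+.375)*4).round(0))
for q in [(.12,-.08,.014),(-.12,-.08,.014),(-.12,.08,.014),(.046,-.044,.0595),(-.046,.044,.0595)]: print(((proj("side",fix(P,q))-[250,220]+.375)*4).round(0))
p=np.load("p7.npy"); pos,rot=p[:3],p[3:]
im=cv2.imread("pics/w7.png");cv2.imwrite("pics/w7z.png",cv2.resize(im[115:285,360:570],None,fx=3.8,fy=3.5,interpolation=cv2.INTER_CUBIC))
for z in (.0855,.0905,.0955):
  print(z,[(wproj(fix(P,(x,y,z)),pos,rot)-[360,115])*[3.8,3.5] for x in (-.085,-.075) for y in (.02,-.02)])
print(((wproj(fix(P,(0,0,.05)),pos,rot)-[360,115])*[3.8,3.5]))
```

```text
0.0855 0.02 -0.085 [217. 260.]
0.0855 0.02 -0.075 [232. 253.]
0.0855 -0.02 -0.085 [257. 307.]
0.0855 -0.02 -0.075 [272. 299.]
0.0905 0.02 -0.085 [217. 255.]
0.0905 0.02 -0.075 [232. 247.]
0.0905 -0.02 -0.085 [257. 301.]
0.0905 -0.02 -0.075 [272. 293.]
0.0955 0.02 -0.085 [217. 249.]
0.0955 0.02 -0.075 [232. 241.]
0.0955 -0.02 -0.085 [257. 295.]
0.0955 -0.02 -0.075 [272. 287.]
[601. 303.]
[263. 489.]
[113. 301.]
[470. 266.]
[251. 236.]
0.0855 [array([232.11373666, 258.60612201]), array([216.90383701, 400.79824187]), array([269.83471428, 260.8447231 ]), array([253.83327271, 402.21850894])]
0.0905 [array([237.38727832, 261.54743328]), array([221.77436166, 405.57378163]), array([275.56290352, 263.81210106]), array([259.13546058, 406.98867324])]
0.0955 [array([242.80242117, 264.5727188 ]), array([226.76855082, 410.47730982]), array([281.44230992, 266.86352224]), array([264.57008609, 411.88533643])]
[468.25294835 321.12399158]
```

View pics/w7z.png

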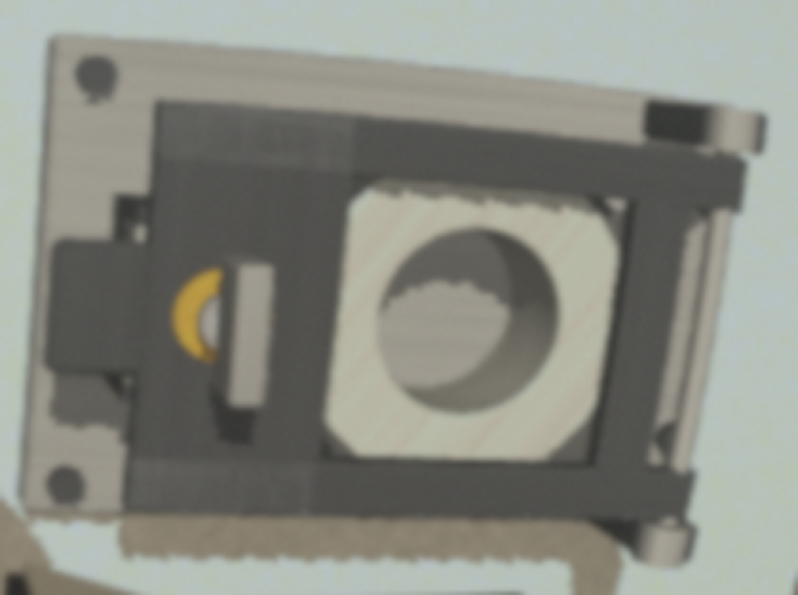

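Emit:
move_arm --pt "0 0.845 -0.755 -0.9" --pt "0 0.845 -0.755 -0.9" --pt "0 0.845 -0.755 -0.9" --pt "0 0.845 -0.755 -0.9" --pt "0 0.845 -0.755 -0.9" --gripper 0.2

```text
time: 9.78
tool_pos: [0.5791, 0.0503, 0.2648]
tool_rot: [-2.877, 1.568, 2.995]
contact_force: [0.6, -1.1, -0.4]
opening: 0.0728
```

Run:
```python
from h import *
inc([np.array([.67,.16,.28])])
```

```text
t 9.775 pos [0.5791 0.0503 0.2648] F [ 0.6 -1.1 -0.4] toolz yaw deg -23.56 open 0.07284635066540207
[0.67 0.16 0.28] [-0.039  0.342  0.099]
```

Emit:
move_arm --pt "-0.04 0.34 0.1 -0.56" --pt "-0.04 0.34 0.1 -0.56" --pt "-0.04 0.34 0.1 -0.56" --pt "-0.04 0.34 0.1 -0.56" --pt "-0.04 0.34 0.1 -0.56"

```text
time: 10.4
tool_pos: [0.6691, 0.1552, 0.2815]
tool_rot: [3.129, 1.568, -2.989]
contact_force: [0.7, -0.4, -1.4]
opening: 0.0734
```

Run:
```python
from h import *
s,R=axes(); np.save("p8.npy",np.r_[s["tool_pos"],s["tool_rot"]])
inc([]); print(s["qpos"])
im=robot.read_camera("wrist")[:,:,::-1];cv2.imwrite("pics/w8.png",im)
```

```text
t 10.4 pos [0.6691 0.1552 0.2815] F [ 0.7 -0.4 -1.4] toolz yaw deg 9.45 open 0.07337736121931514
[ 1.16439393e-01  6.39313899e-01  8.86939734e-01 -8.52277026e-05
  1.61770578e+00 -1.61923652e+00]
```

View pics/w8.png

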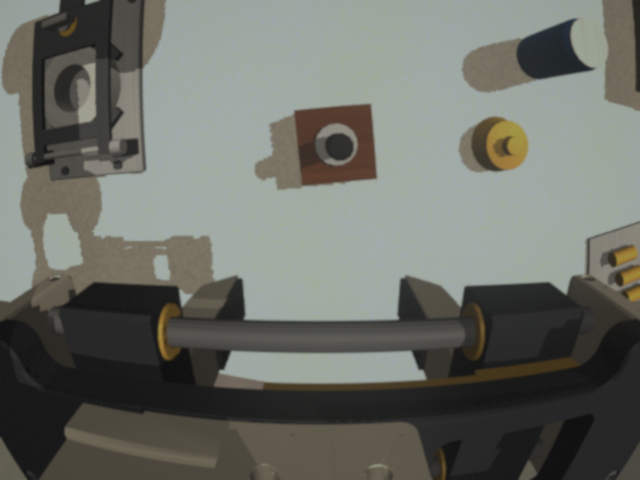

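Run:
```python
from h import *
p=np.load("p8.npy"); pos,rot=p[:3],p[3:]
im=cv2.imread("pics/w8.png")
cv2.imwrite("pics/w8z.png",cv2.resize(im[95:195,285:385],None,fx=6,fy=6,interpolation=cv2.INTER_CUBIC))
print(wback((340,146),.132,pos,rot),wback((336.5,145),.056,pos,rot))
c=[wback(q,.05,pos,rot) for q in [(295,111),(371,105),(377,180),(301,186)]]; print(np.round(c,4),np.mean(c,0))
```

```text
[0.60429657 0.15982813 0.132     ] [0.60577226 0.16033256 0.056     ]
[[0.5777 0.1125 0.05  ]
 [0.558  0.1887 0.05  ]
 [0.6348 0.2092 0.05  ]
 [0.6547 0.131  0.05  ]] [0.60628069 0.16035971 0.05      ]
```

View pics/w8z.png

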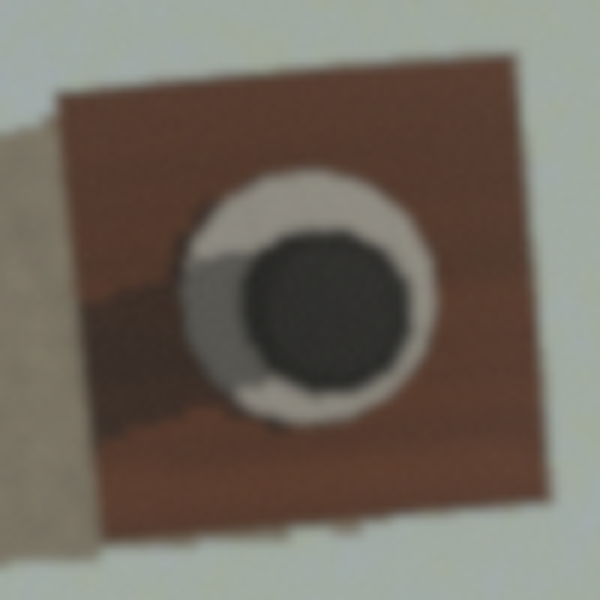

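Run:
```python
from h import *
inc([np.array([.605,.16,z]) for z in (.28,.2,.14,.081)])
```

```text
t 10.45 pos [0.6691 0.1547 0.2823] F [ 0.2  0.3 -0.3] toolz yaw deg 9.43 open 0.07343368180884728
[0.605 0.16  0.28 ] [ 0.006  0.039 -0.156]
[0.605 0.16  0.2  ] [ 0.206  0.039 -0.156]
[0.605 0.16  0.14 ] [ 0.356  0.039 -0.155]
[0.605 0.16  0.081] [ 0.503  0.039 -0.155]
```

Emit:
move_arm --pt "0.05 0.039 -0.1 0" --pt "0.18 0.039 -0.156 0" --pt "0.25 0.039 -0.156 0" --pt "0.3 0.039 -0.156 0" --pt "0.3 0.039 -0.156 0"

```text
time: 11.08
tool_pos: [0.6041, 0.1593, 0.162]
tool_rot: [3.096, 1.568, -3.022]
contact_force: [-0.4, 0.6, 0.1]
opening: 0.0735
```

Run:
```python
from h import *
s,R=axes()
inc([np.array([.605,.16,z]) for z in (.12,.081)])
im=robot.read_camera("wrist")[:,:,::-1];cv2.imwrite("pics/w9.png",im)
print(wproj((.605,.16,.132),s["tool_pos"],s["tool_rot"]),wproj((.605,.16,.056),s["tool_pos"],s["tool_rot"]))
```

```text
t 11.075 pos [0.6041 0.1593 0.162 ] F [-0.4  0.6  0.1] toolz yaw deg 9.45 open 0.07351055690851238
[0.605 0.16  0.12 ] [0.105 0.001 0.003]
[0.605 0.16  0.081] [0.203 0.001 0.003]
[322.62631801 273.9740043 ] [322.20244317 235.8808422 ]
```

View pics/w9.png

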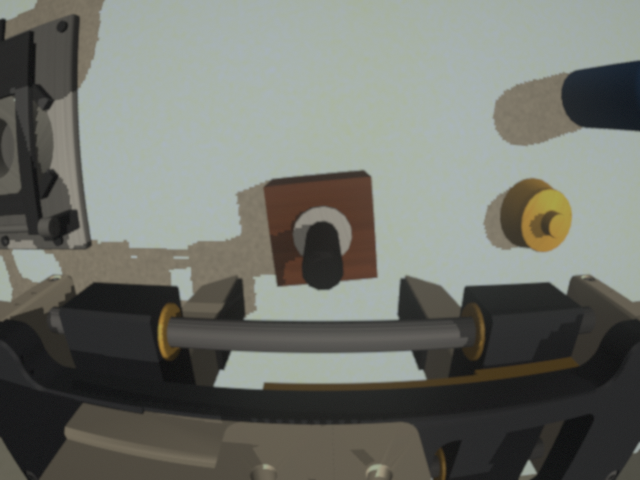

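Emit:
move_arm --pt "0.1 0.001 0.003 0" --pt "0.17 0.001 0.003 0" --pt "0.2 0.001 0.003 0" --pt "0.2 0.001 0.003 0"

```text
time: 11.62
tool_pos: [0.6068, 0.1608, 0.0836]
tool_rot: [0.137, 1.57, 0.304]
contact_force: [-0.2, -0.6, -0.6]
opening: 0.0735
```

Emit:
move_arm --pt "0 0 0 0" --pt "0 0 0 0" --pt "0 0 0 0" --pt "0 0 0 0" --pt "0 0 0 0" --gripper 1 --squeeze 45

```text
time: 12.25
tool_pos: [0.6065, 0.1609, 0.0831]
tool_rot: [0.734, 1.571, 0.902]
contact_force: [-0.0, 0.6, 0.3]
opening: 0.0278
```

Run:
```python
from h import *
inc([]);print(robot.observe()["torque"])
```

```text
t 12.25 pos [0.6065 0.1609 0.0831] F [-0.   0.6  0.3] toolz yaw deg 9.63 open 0.027768178860699606
[ 0.04430217 -0.01561508  0.01308471]
```

Emit:
move_arm --pt "0 0 0 0" --pt "0 0 0 0" --pt "0 0 0 0"

```text
time: 12.62
tool_pos: [0.6065, 0.1608, 0.083]
tool_rot: [-2.049, 1.571, -1.881]
contact_force: [0.7, 0.2, -0.5]
opening: 0.0231
```

Emit:
move_arm --pt "-0.03 0 0 0" --pt "-0.12 0 0 0" --pt "-0.25 0 0 0" --pt "-0.3 0 0 0" --pt "-0.3 0 0 0"

```text
time: 13.25
tool_pos: [0.6072, 0.1611, 0.2054]
tool_rot: [0.013, 1.567, 0.181]
contact_force: [0.3, 0.5, -2.8]
opening: 0.0231
```

Run:
```python
from h import *
s,R=axes();inc([]);print(s["tool_rot"],robot.observe()["torque"])
im=robot.read_camera("wrist")[:,:,::-1];cv2.imwrite("pics/w10.png",im)
c=cv2.resize(im[150:320,240:400],None,fx=3.5,fy=3.5,interpolation=cv2.INTER_CUBIC)
im=robot.read_camera("side")[:,:,::-1]
d=cv2.resize(im[60:260,230:360],None,fx=3,fy=2.975,interpolation=cv2.INTER_CUBIC)[:595]
cv2.imwrite("pics/c10.png",cv2.convertScaleAbs(np.hstack([c[:595,:400],d]),alpha=1.4,beta=15))
for z in (-.073,-.033,-.027):
  print(z,proj("side",s["tool_pos"]+[0,0,z]),wproj(s["tool_pos"]+[0,0,z],s["tool_pos"],s["tool_rot"]))
```

```text
t 13.25 pos [0.6072 0.1611 0.2054] F [ 0.3  0.5 -2.8] toolz yaw deg 9.63 open 0.023059715067470534
[0.01295281 1.56654678 0.18108798] [0.071996  0.0066911 0.0726911]
-0.073 [299.15699814 172.79727784] [321.46786689 247.40525437]
-0.033 [298.98593386 160.41519284] [321.54464963 269.8685723 ]
-0.027 [298.95971411 158.51733756] [321.55854188 273.97027141]
```

View pics/c10.png

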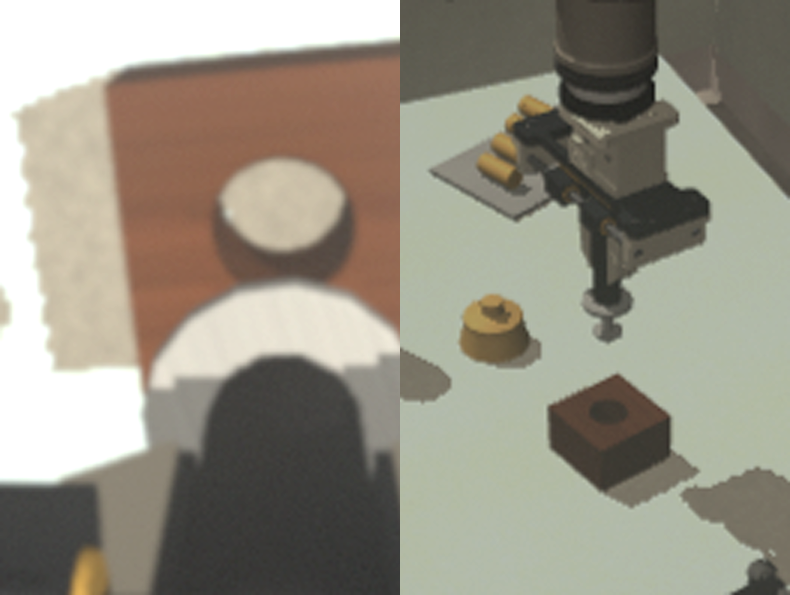

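View pics/w10.png

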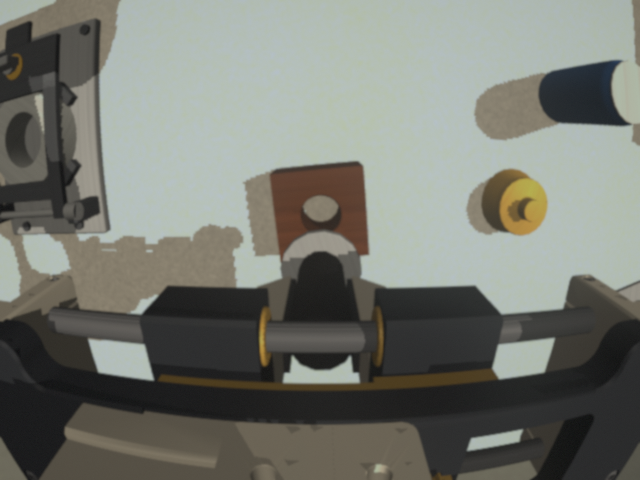

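Run:
```python
from h import *
s,R=axes()
f=lambda u,v:(240+u/3.5-.36,150+v/3.5-.36)
for q in [(213,225),(353,222),(284,156)]: print(wback(f(*q),.05,s["tool_pos"],s["tool_rot"]))
for x,y in [(.606,.160)]:
    for a in (0,90,180,270): 
        p=wproj((x+.017*np.cos(np.radians(a+9.6)),y+.017*np.sin(np.radians(a+9.6)),.05),s["tool_pos"],s["tool_rot"]); print((p-[240,150]+.36)*3.5)
inc([fix(P,(-.022,0,.22))])
```

```text
[0.60361562 0.14247567 0.05      ]
[0.59717426 0.17598272 0.05      ]
[0.58394815 0.15669449 0.05      ]
[282.25894023 312.75295393]
[351.73613373 246.09363398]
[282.25982969 177.59509505]
[212.7918075  246.03695471]
t 13.35 pos [0.6058 0.1609 0.2021] F [-0.1  0.7 -3. ] toolz yaw deg 9.63 open 0.022734028376791192
[ 0.5483 -0.1724  0.22  ] [-0.044 -0.798 -0.281]
```

Run:
```python
from h import *
im=cv2.imread("pics/w10.png")
cv2.imwrite("pics/w10z.png",cv2.resize(im[150:270,260:380],None,fx=5,fy=5,interpolation=cv2.INTER_CUBIC))
pos=np.array([.6072,.1611,.2054]); rot=[0.01295281,1.56654678,0.18108798]
for x,y in [(.606,.160)]:
    for c in [(-.04,-.04),(-.04,.04),(.04,.04),(.04,-.04)]:
        a=np.radians(14.7); q=(x+np.cos(a)*c[0]-np.sin(a)*c[1],y+np.sin(a)*c[0]+np.cos(a)*c[1],.05)
        print((wproj(q,pos,rot)-[260,150]+.4)*5)
    print("rim",(wproj((x-.017*np.cos(.168),y-.017*np.sin(.168),.05),pos,rot)-[260,150]+.4)*5)
```

```text
[ 47.7793632  126.88749312]
[519.08163086  84.82513736]
[546.16863412 532.62865701]
[102.06980504 569.77885662]
rim [303.67793054 237.24327553]
```

View pics/w10z.png

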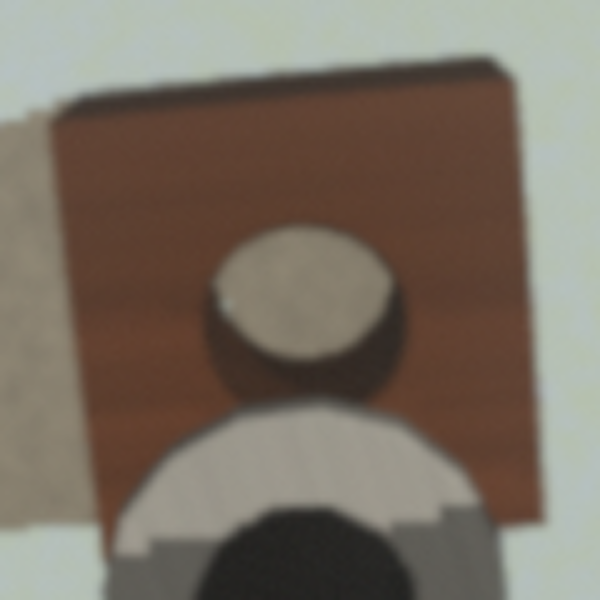

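Emit:
move_arm --pt "-0.08 -0.4 -0.14 0" --pt "-0.08 -0.798 -0.281 0" --pt "-0.08 -0.798 -0.281 0" --pt "-0.08 -0.798 -0.281 0" --pt "-0.08 -0.798 -0.281 0"

```text
time: 13.98
tool_pos: [0.5524, -0.1469, 0.2313]
tool_rot: [2.508, 1.568, 2.676]
contact_force: [1.1, -0.3, -2.9]
opening: 0.0234
```

Run:
```python
from h import *
inc([fix(P,(-.022,0,z)) for z in (.22,.15,.122)])
```

```text
t 13.975 pos [ 0.5524 -0.1469  0.2313] F [ 1.1 -0.3 -2.9] toolz yaw deg 9.63 open 0.023362964221231568
[ 0.5483 -0.1724  0.22  ] [ 0.028 -0.061 -0.021]
[ 0.5483 -0.1724  0.15  ] [ 0.203 -0.062 -0.02 ]
[ 0.5483 -0.1724  0.122 ] [ 0.273 -0.062 -0.02 ]
```

Emit:
move_arm --pt "0.1 -0.062 -0.02 0" --pt "0.1 -0.062 -0.02 0" --pt "0.1 -0.062 -0.02 0" --pt "0.1 -0.062 -0.02 0"

```text
time: 14.48
tool_pos: [0.5507, -0.1701, 0.1938]
tool_rot: [-0.345, 1.569, -0.176]
contact_force: [0.2, -0.7, -2.7]
opening: 0.0234
```

Run:
```python
from h import *
s,R=axes();inc([fix(P,(-.022,0,z)) for z in (.15,.122,.118,.114)]); print(s["tool_rot"],np.abs(s["qvel"]).max())
im=robot.read_camera("wrist")[:,:,::-1];cv2.imwrite("pics/w11.png",im)
im=robot.read_camera("side")[:,:,::-1]
cv2.imwrite("pics/s11.png",cv2.resize(im[160:340,250:430],None,fx=3.3,fy=3.3,interpolation=cv2.INTER_CUBIC))
```

```text
t 14.475 pos [ 0.5507 -0.1701  0.1938] F [ 0.2 -0.7 -2.7] toolz yaw deg 9.72 open 0.0233564053673245
[ 0.5483 -0.1724  0.15  ] [ 0.109 -0.005 -0.007]
[ 0.5483 -0.1724  0.122 ] [ 0.179 -0.005 -0.007]
[ 0.5483 -0.1724  0.118 ] [ 0.189 -0.005 -0.007]
[ 0.5483 -0.1724  0.114 ] [ 0.199 -0.005 -0.007]
[-0.34513463  1.56944345 -0.17556285] 0.004462775632185059
```

View pics/w11.png

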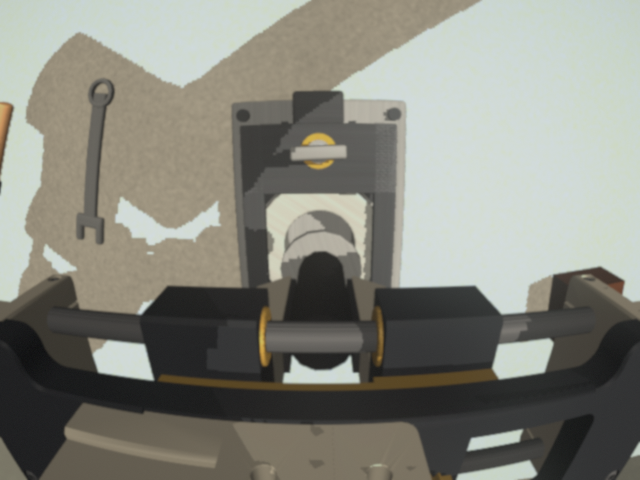

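View pics/s11.png

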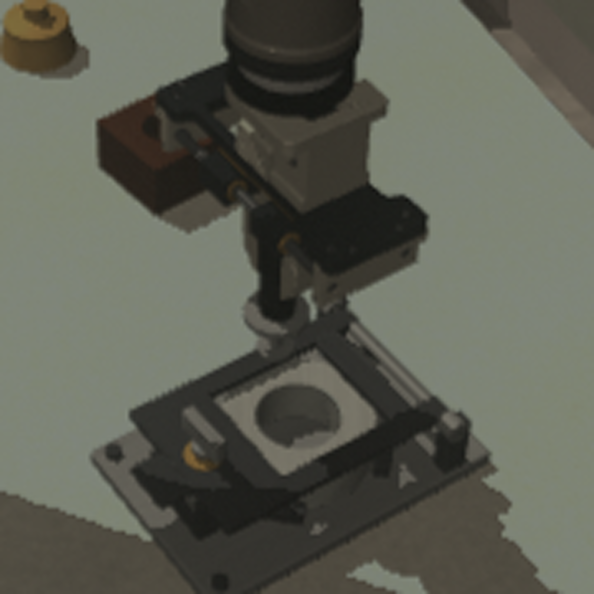

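Emit:
move_arm --pt "0.08 -0.005 -0.007 0" --pt "0.14 -0.005 -0.007 0" --pt "0.17 -0.005 -0.007 0" --pt "0.18 -0.005 -0.007 0" --pt "0.18 -0.005 -0.007 0"

```text
time: 15.2
tool_pos: [0.548, -0.1736, 0.1216]
tool_rot: [-0.515, 1.57, -0.347]
contact_force: [0.3, -0.3, -1.9]
opening: 0.0233
```

Run:
```python
from h import *
s,R=axes();inc([fix(P,(-.022,0,z)) for z in (.118,.114)]);
im=robot.read_camera("side")[:,:,::-1]
cv2.imwrite("pics/s12.png",cv2.resize(im[200:320,270:410],None,fx=5,fy=5,interpolation=cv2.INTER_CUBIC))
```

```text
t 15.2 pos [ 0.548  -0.1736  0.1216] F [ 0.3 -0.3 -1.9] toolz yaw deg 9.64 open 0.023301093630229773
[ 0.5483 -0.1724  0.118 ] [0.009 0.003 0.001]
[ 0.5483 -0.1724  0.114 ] [0.019 0.003 0.001]
```

View pics/s12.png

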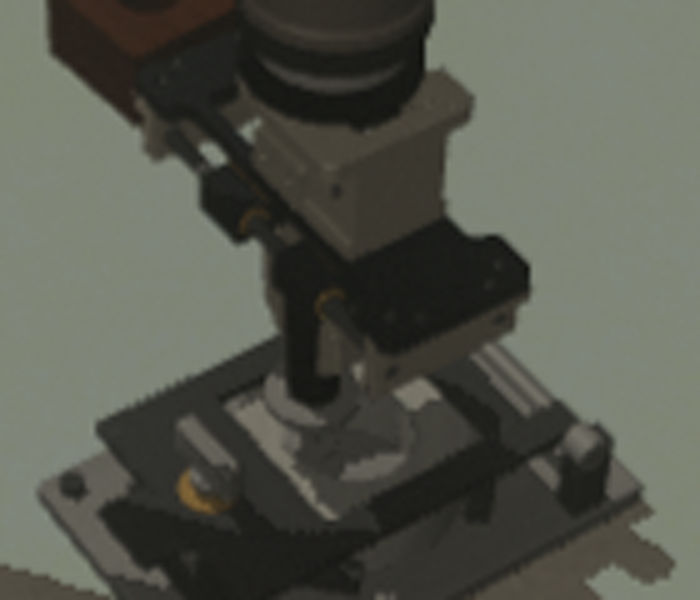

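Emit:
move_arm --pt "0.008 0.003 0.001 0" --pt "0.015 0.003 0.001 0" --pt "0.021 0.003 0.001 0" --pt "0.021 0.003 0.001 0"

```text
time: 15.75
tool_pos: [0.5484, -0.1725, 0.1129]
tool_rot: [-0.439, 1.569, -0.271]
contact_force: [2.7, 0.1, 2.8]
opening: 0.0233
```

Run:
```python
from h import *
s,R=axes();inc([fix(P,(-.022,0,z)) for z in (.118,.113)]);
im=robot.read_camera("side")[:,:,::-1]
cv2.imwrite("pics/s13.png",cv2.resize(im[240:320,300:380],None,fx=7,fy=7,interpolation=cv2.INTER_CUBIC))
for i in range(4): print(robot.observe()["contact_force"])
```

```text
t 15.75 pos [ 0.5484 -0.1725  0.1129] F [2.7 0.1 2.8] toolz yaw deg 9.62 open 0.02331874115453209
[ 0.5483 -0.1724  0.118 ] [-0.013  0.    -0.   ]
[ 0.5483 -0.1724  0.113 ] [-0.  0. -0.]
[2.21512101 0.96824077 1.5642138 ]
[2.21512101 0.96824077 1.5642138 ]
[2.21512101 0.96824077 1.5642138 ]
[2.21512101 0.96824077 1.5642138 ]
```

View pics/s13.png

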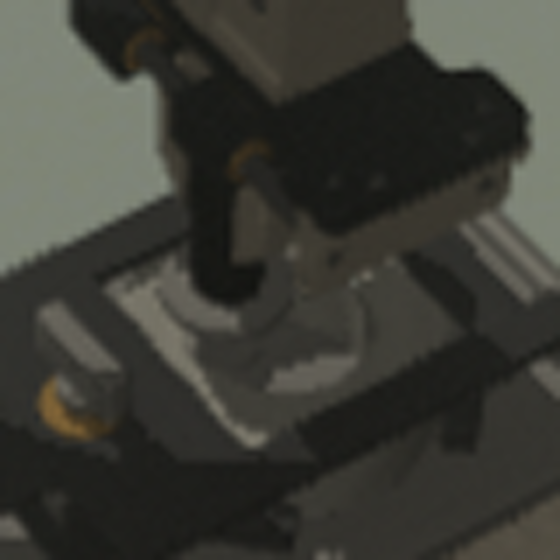

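Run:
```python
import numpy as np
d=np.radians(10.03-9.62)
for k in range(8):
    a0=np.radians(180+50*k); out=[]
    for j in range(1,6):
        a=a0+np.radians(10*j); dx,dy=22*(np.cos(a)-np.cos(a0)),22*(np.sin(a)-np.sin(a0))
        x=np.cos(d)*dx-np.sin(d)*dy; y=np.sin(d)*dx+np.cos(d)*dy
        out.append([0,round(y/400/5e-4)*5e-4,round(x/400/5e-4)*5e-4,0])
    print(k,[[0,round(o[1],4),round(o[2],4),0] for o in out])
```

```text
0 [[0, -0.0095, 0.001, 0], [0, -0.019, 0.0035, 0], [0, -0.0275, 0.0075, 0], [0, -0.0355, 0.013, 0], [0, -0.042, 0.02, 0]]
1 [[0, -0.0055, 0.008, 0], [0, -0.0095, 0.0165, 0], [0, -0.012, 0.026, 0], [0, -0.0125, 0.0355, 0], [0, -0.0115, 0.045, 0]]
2 [[0, 0.0025, 0.009, 0], [0, 0.0065, 0.018, 0], [0, 0.012, 0.0255, 0], [0, 0.019, 0.0325, 0], [0, 0.027, 0.038, 0]]
3 [[0, 0.0085, 0.004, 0], [0, 0.018, 0.0065, 0], [0, 0.0275, 0.007, 0], [0, 0.037, 0.0065, 0], [0, 0.0465, 0.0035, 0]]
4 [[0, 0.0085, -0.004, 0], [0, 0.0165, -0.0095, 0], [0, 0.023, -0.0165, 0], [0, 0.0285, -0.0245, 0], [0, 0.0325, -0.033, 0]]
5 [[0, 0.0025, -0.0095, 0], [0, 0.003, -0.019, 0], [0, 0.0025, -0.0285, 0], [0, -0.0005, -0.0375, 0], [0, -0.0045, -0.0465, 0]]
6 [[0, -0.0055, -0.008, 0], [0, -0.0125, -0.0145, 0], [0, -0.0205, -0.02, 0], [0, -0.029, -0.024, 0], [0, -0.0385, -0.0265, 0]]
7 [[0, -0.0095, -0.001, 0], [0, -0.019, 0.0, 0], [0, -0.0285, 0.0025, 0], [0, -0.037, 0.007, 0], [0, -0.045, 0.0125, 0]]
```

Emit:
move_arm --pt "0 -0.0095 0.001 0" --pt "0 -0.019 0.0035 0" --pt "0 -0.0275 0.0075 0" --pt "0 -0.0355 0.013 0" --pt "0 -0.042 0.02 0"

```text
time: 16.42
tool_pos: [0.5581, -0.1875, 0.1123]
tool_rot: [2.57, 1.569, 2.738]
contact_force: [0.5, 4.7, 2.6]
opening: 0.0234
```

```bash
cat >> h.py <<'E'
def chk(off=(0,0)):
    s,R=axes(); d=s["tool_pos"][:2]-np.array(P[:2]); c,sn=np.cos(P[2]),np.sin(P[2]); q=np.array([c*d[0]+sn*d[1],-sn*d[0]+c*d[1]])
    print("t",s["time"],"fix xy mm",(q*1e3).round(1),"r",(np.hypot(*q)*1e3).round(1),"ang",np.degrees(np.arctan2(q[1],q[0])).round(1),"z",s["tool_pos"][2].round(4),"F",s["contact_force"].round(1),"yaw",np.degrees(np.arctan2(R[1,2],R[0,2])).round(2),"open",s["opening"].round(4))
E
python3 -c "
from h import *
chk()"
```

```text
Traceback (most recent call last):
  File "h.py", line 34, in chk
    print("t",s["time"],"fix xy mm",(q*1e3).round(1),"r",(np.hypot(*q)*1e3).round(1),"ang",np.degrees(np.arctan2(q[1],q[0])).round(1),"z",s["tool_pos"][2].round(4),"F",s["contact_force"].round(1),"yaw",np.degrees(np.arctan2(R[1,2],R[0,2])).round(2),"open",s["opening"].round(4))
                                                                                                                                                                                                                                                                ^^^^^^^^^^^^^^^^^^
AttributeError: 'float' object has no attribute 'round'
```

Emit:
move_arm --pt "-0.001 -0.0055 0.008 0" --pt "-0.002 -0.0095 0.0165 0" --pt "-0.002 -0.012 0.026 0" --pt "-0.002 -0.0125 0.0355 0" --pt "-0.002 -0.0115 0.045 0"

```text
time: 17.05
tool_pos: [0.5769, -0.1892, 0.1132]
tool_rot: [3.03, 1.57, -3.085]
contact_force: [-2.5, 1.5, 0.1]
opening: 0.0234
```

```bash
sed -i 's/s\["opening"\].round(4)/round(s["opening"],4)/' h.py; python3 -c "
from h import *
chk()"
```

```text
t 17.05 fix xy mm [  3.2 -21.4] r 21.7 ang -81.4 z 0.1132 F [-2.5  1.5  0.1] yaw 9.62 open 0.0234
```

Emit:
move_arm --pt "0 0.0025 0.009 0" --pt "0 0.0065 0.018 0" --pt "0 0.012 0.0255 0" --pt "0 0.019 0.0325 0" --pt "0 0.027 0.038 0"

```text
time: 17.68
tool_pos: [0.5903, -0.1759, 0.1134]
tool_rot: [-1.568, 1.57, -1.4]
contact_force: [-2.4, -0.5, -1.1]
opening: 0.0232
```

```bash
python3 -c "
from h import *
chk()"
```

```text
t 17.675 fix xy mm [ 18.7 -10.7] r 21.5 ang -29.8 z 0.1134 F [-2.4 -0.5 -1.1] yaw 9.63 open 0.0232
```

Emit:
move_arm --pt "0.003 0.0085 0.005 0" --pt "0.003 0.018 0.0075 0" --pt "0.003 0.0275 0.008 0" --pt "0.003 0.037 0.0075 0" --pt "0.003 0.0465 0.0045 0"

```text
time: 18.3
tool_pos: [0.589, -0.1573, 0.1124]
tool_rot: [-0.767, 1.57, -0.599]
contact_force: [-1.8, -2.3, -0.5]
opening: 0.0232
```

```bash
python3 -c "
from h import *
chk()"
```

```text
t 18.3 fix xy mm [20.7  7.8] r 22.1 ang 20.6 z 0.1124 F [-1.8 -2.3 -0.5] yaw 9.63 open 0.0232
```

Emit:
move_arm --pt "0 0.0085 -0.004 0" --pt "0 0.0165 -0.0095 0" --pt "0 0.023 -0.0165 0" --pt "0 0.0285 -0.0245 0" --pt "0 0.0325 -0.033 0"

```text
time: 18.92
tool_pos: [0.574, -0.1467, 0.1125]
tool_rot: [-0.407, 1.569, -0.24]
contact_force: [2.6, -3.9, -0.1]
opening: 0.0231
```

```bash
python3 -c "
from h import *
chk()"
```

```text
t 18.925 fix xy mm [ 7.7 20.9] r 22.2 ang 69.7 z 0.1125 F [ 2.6 -3.9 -0.1] yaw 9.62 open 0.0231
```

Emit:
move_arm --pt "0 0.0025 -0.0095 0" --pt "0 0.003 -0.019 0" --pt "0 0.0025 -0.0285 0" --pt "0 -0.0005 -0.0375 0" --pt "0 -0.0045 -0.0465 0"

```text
time: 19.55
tool_pos: [0.5557, -0.1516, 0.1123]
tool_rot: [0.011, 1.57, 0.179]
contact_force: [3.3, -1.9, 0.6]
opening: 0.0235
```

```bash
python3 -c "
from h import *
chk()"
```

```text
t 19.55 fix xy mm [-11.1  19.3] r 22.3 ang 120.0 z 0.1123 F [ 3.3 -1.9  0.6] yaw 9.62 open 0.0235
```

Emit:
move_arm --pt "0 -0.0055 -0.008 0" --pt "0 -0.0125 -0.0145 0" --pt "0 -0.0205 -0.02 0" --pt "0 -0.029 -0.024 0" --pt "0 -0.0385 -0.0265 0"

```text
time: 20.18
tool_pos: [0.5475, -0.1679, 0.112]
tool_rot: [1.712, 1.569, 1.88]
contact_force: [4.9, 3.4, 2.0]
opening: 0.0231
```

```bash
python3 -c "
from h import *
chk()"
```

```text
t 20.175 fix xy mm [-22.1   4.6] r 22.5 ang 168.3 z 0.112 F [4.9 3.4 2. ] yaw 9.61 open 0.0231
```

Emit:
move_arm --pt "0 -0.0095 -0.001 0" --pt "0 -0.014 -0.001 0" --pt "0 -0.014 -0.001 0" --pt "0 -0.019 0 0" --pt "0 -0.019 0 0"

```text
time: 20.8
tool_pos: [0.5488, -0.1761, 0.1121]
tool_rot: [3.06, 1.57, -3.055]
contact_force: [3.3, 1.9, 1.9]
opening: 0.023
```

```bash
python3 -c "
from h import *
chk()
im=robot.read_camera('wrist')[:,:,::-1];cv2.imwrite('pics/w14.png',im)"
```

```text
t 20.8 fix xy mm [-22.1  -3.7] r 22.5 ang -170.5 z 0.1121 F [3.3 1.9 1.9] yaw 9.63 open 0.023
```

View pics/w14.png

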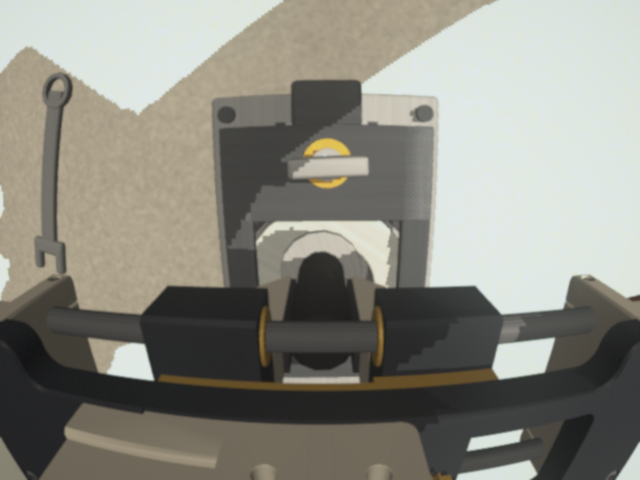

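Emit:
move_arm --pt "-0.03 0 0.01 0" --pt "-0.1 0 0.01 0" --pt "-0.2 0 0.01 0" --pt "-0.28 0.05 0.02 0" --pt "-0.28 0.2 0.07 0"

```text
time: 21.48
tool_pos: [0.5635, -0.0953, 0.227]
tool_rot: [-0.912, 1.567, -0.748]
contact_force: [1.6, 0.2, -3.2]
opening: 0.0232
```

```bash
python3 -c "
from h import *
inc([np.array([.6065,.1609,.21])])"
```

```text
t 21.475 pos [ 0.5635 -0.0953  0.227 ] F [ 1.6  0.2 -3.2] toolz yaw deg 9.36 open 0.023195734589461035
[0.6065 0.1609 0.21  ] [0.041 0.615 0.21 ]
```

Emit:
move_arm --pt "0 0.615 0.21 0" --pt "0 0.615 0.21 0" --pt "0 0.615 0.21 0" --pt "0 0.615 0.21 0" --pt "0 0.615 0.21 0"

```text
time: 22.1
tool_pos: [0.6037, 0.1671, 0.2235]
tool_rot: [3.118, 1.568, -2.992]
contact_force: [-0.3, -1.2, -2.7]
opening: 0.0232
```

Emit:
move_arm --pt "0.06 0 0 0" --pt "0.1 0 0 0" --pt "0.1 0 0 0" --pt "0.1 0 0 0" --pt "0.1 0 0 0"

```text
time: 22.72
tool_pos: [0.6052, 0.1631, 0.1852]
tool_rot: [-0.025, 1.569, 0.142]
contact_force: [0.5, 0.2, -3.0]
opening: 0.0235
```

Run:
```python
from h import *
s,R=axes()
inc([np.array([.6065,.1609,z]) for z in (.16,.14,.12,.0835)]); print(s["tool_rot"],abs(s["qvel"]).max())
im=robot.read_camera("wrist")[:,:,::-1];cv2.imwrite("pics/w15.png",cv2.resize(im[150:330,220:420],None,fx=4,fy=3.3))
im=robot.read_camera("side")[:,:,::-1]; cv2.imwrite("pics/s15.png",cv2.resize(im[130:240,250:350],None,fx=6,fy=5.4,interpolation=cv2.INTER_CUBIC))
```

```text
t 22.725 pos [0.6052 0.1631 0.1852] F [ 0.5  0.2 -3. ] toolz yaw deg 9.6 open 0.023451381782395544
[0.6065 0.1609 0.16  ] [ 0.063 -0.006  0.002]
[0.6065 0.1609 0.14  ] [ 0.113 -0.006  0.002]
[0.6065 0.1609 0.12  ] [ 0.163 -0.006  0.002]
[0.6065 0.1609 0.0835] [ 0.254 -0.006  0.002]
[-0.02538375  1.56921062  0.14212156] 0.004246126930006674
```

View pics/s15.png

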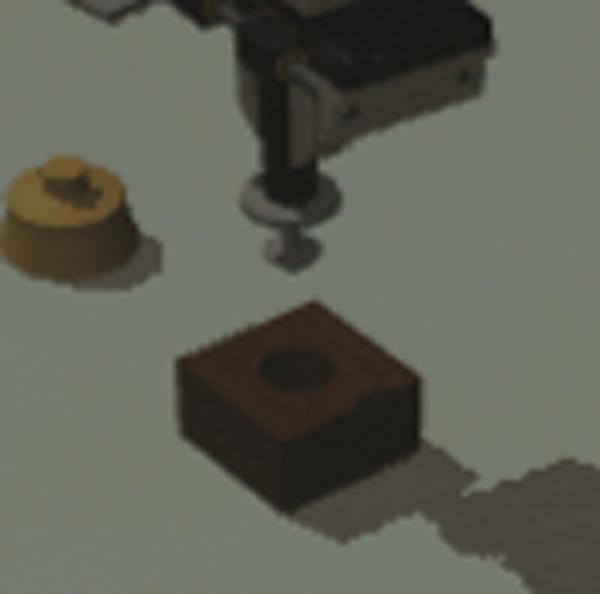

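View pics/w15.png

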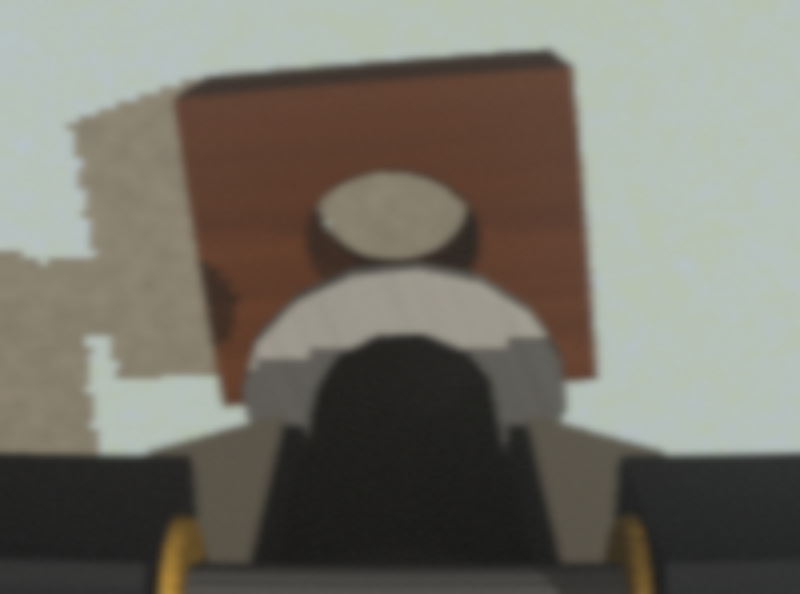

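Emit:
move_arm --pt "0.06 -0.0055 0.003 0" --pt "0.11 -0.0055 0.003 0" --pt "0.11 -0.0055 0.003 0" --pt "0.11 -0.0055 0.003 0"

```text
time: 23.32
tool_pos: [0.6069, 0.1616, 0.1413]
tool_rot: [0.021, 1.569, 0.189]
contact_force: [-1.3, -0.7, -1.6]
opening: 0.0229
```

Run:
```python
from h import *
s,R=axes()
inc([np.array([.6065,.1609,z]) for z in (.12,.0835)]); print(s["tool_rot"],abs(s["qvel"]).max())
im=robot.read_camera("side")[:,:,::-1]; cv2.imwrite("pics/s16.png",cv2.resize(im[150:240,260:340],None,fx=7,fy=6.5,interpolation=cv2.INTER_CUBIC))
im=robot.read_camera("scene")[:,:,::-1]; cv2.imwrite("pics/sc16.png",cv2.resize(im[220:310,360:450],None,fx=6.5,fy=6.5,interpolation=cv2.INTER_CUBIC))
```

```text
t 23.325 pos [0.6069 0.1616 0.1413] F [-1.3 -0.7 -1.6] toolz yaw deg 9.63 open 0.02292520448953958
[0.6065 0.1609 0.12  ] [ 0.053 -0.002 -0.001]
[0.6065 0.1609 0.0835] [ 0.144 -0.002 -0.002]
[0.02134268 1.56912526 0.18941054] 0.009158289716288225
```

View pics/s16.png

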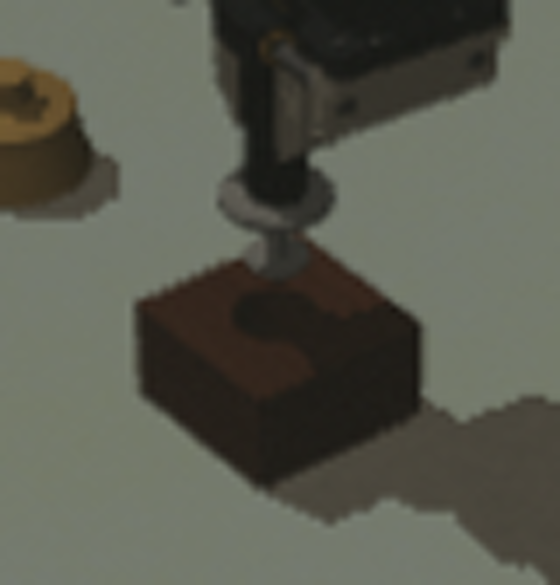

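View pics/sc16.png

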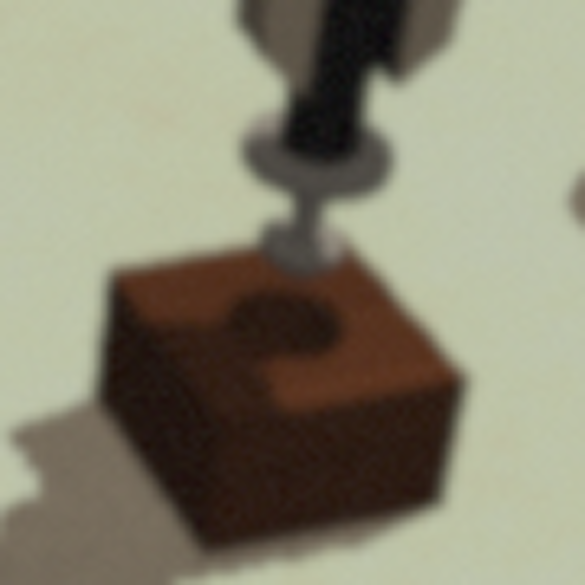

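Run:
```python
from h import *
for xy in ((.605,.160),(.6065,.1612)):
  for z in (.05,.0683,.1083,.1143,.14): print(xy,z,"scene",((proj("scene",(*xy,z))-[360,220]+.4)*6.5).round(0),"side",((proj("side",(*xy,z))-[260,150]+.4)*[7,6.5]).round(0))
```

```text
(0.605, 0.16) 0.05 scene [283. 325.] side [275. 310.]
(0.605, 0.16) 0.0683 scene [291. 276.] side [275. 277.]
(0.605, 0.16) 0.1083 scene [310. 165.] side [273. 201.]
(0.605, 0.16) 0.1143 scene [313. 148.] side [273. 189.]
(0.605, 0.16) 0.14 scene [325.  72.] side [272. 139.]
(0.6065, 0.1612) 0.05 scene [288. 328.] side [277. 308.]
(0.6065, 0.1612) 0.0683 scene [296. 279.] side [277. 274.]
(0.6065, 0.1612) 0.1083 scene [315. 168.] side [276. 198.]
(0.6065, 0.1612) 0.1143 scene [318. 151.] side [276. 186.]
(0.6065, 0.1612) 0.14 scene [331.  75.] side [275. 136.]
```

Emit:
move_arm --pt "0 -0.004 -0.002 0" --pt "0.05 -0.004 -0.002 0" --pt "0.08 -0.004 -0.002 0" --pt "0.1 -0.004 -0.002 0" --pt "0.1 -0.004 -0.002 0"

```text
time: 24.05
tool_pos: [0.6055, 0.1597, 0.0997]
tool_rot: [3.038, 1.57, -3.077]
contact_force: [-0.4, 0.3, -1.6]
opening: 0.0231
```

Run:
```python
from h import *
s,R=axes()
inc([np.array([.6060,.160,z]) for z in (.09,.0835)]); print(s["torque"])
im=robot.read_camera("side")[:,:,::-1]; a=cv2.resize(im[150:240,260:340],None,fx=5,fy=6.5,interpolation=cv2.INTER_CUBIC)
im=robot.read_camera("scene")[:,:,::-1]; b=cv2.resize(im[220:310,360:420],None,fx=6.5,fy=6.5,interpolation=cv2.INTER_CUBIC)
cv2.imwrite("pics/c17.png",np.hstack([a,b]))
```

```text
t 24.05 pos [0.6055 0.1597 0.0997] F [-0.4  0.3 -1.6] toolz yaw deg 9.62 open 0.023122318714394584
[0.606 0.16  0.09 ] [0.024 0.001 0.001]
[0.606  0.16   0.0835] [0.04  0.001 0.001]
[0.02843889 0.00113474 0.01675057]
```

View pics/c17.png

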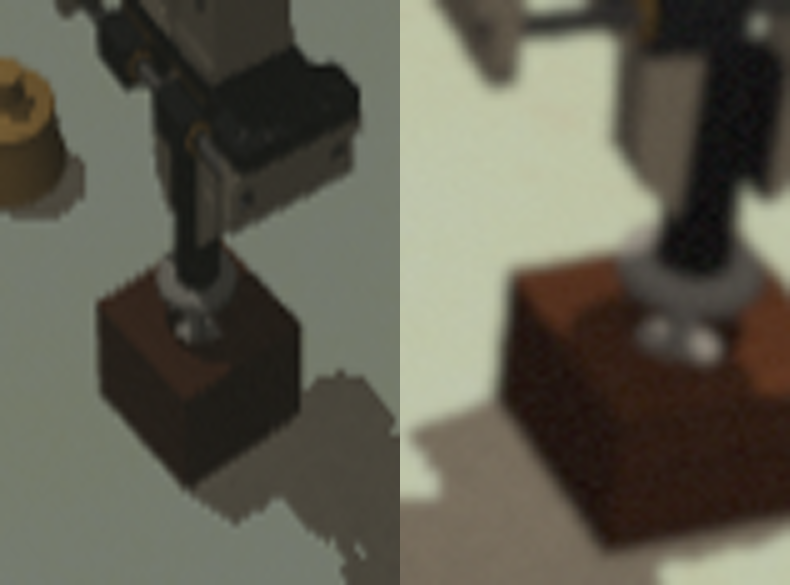

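Emit:
move_arm --pt "0.02 0 0 0" --pt "0.03 0 0 0" --pt "0.038 0 0 0" --pt "0.038 0 0 0"

```text
time: 24.65
tool_pos: [0.6056, 0.1597, 0.0846]
tool_rot: [2.973, 1.57, 3.141]
contact_force: [0.5, 0.7, -2.9]
opening: 0.0235
```

Run:
```python
from h import *
s,R=axes()
inc([]); print(s["torque"])
im=robot.read_camera("side")[:,:,::-1]; a=cv2.resize(im[150:240,260:340],None,fx=5,fy=6.5,interpolation=cv2.INTER_CUBIC)
im=robot.read_camera("scene")[:,:,::-1]; b=cv2.resize(im[220:310,360:420],None,fx=6.5,fy=6.5,interpolation=cv2.INTER_CUBIC)
cv2.imwrite("pics/c18.png",np.hstack([a,b]))
```

```text
t 24.65 pos [0.6056 0.1597 0.0846] F [ 0.5  0.7 -2.9] toolz yaw deg 9.63 open 0.023450477016744277
[0.07972531 0.02226814 0.02462971]
```

View pics/c18.png

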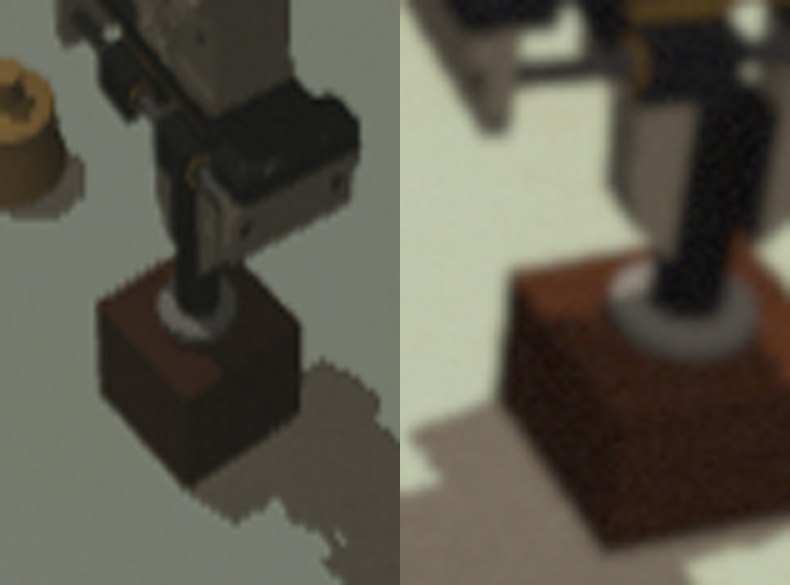

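Emit:
move_arm --pt "0.003 0 0 0" --pt "0.0045 0 0 0" --pt "0.0045 0 0 0"

```text
time: 25.12
tool_pos: [0.6058, 0.1598, 0.0832]
tool_rot: [1.1, 1.571, 1.268]
contact_force: [0.0, 0.2, -2.3]
opening: 0.0235
```

Emit:
move_arm --pt "0.003 0 0 0" --pt "0.003 0 0 0" --pt "0.003 0 0 0"

```text
time: 25.5
tool_pos: [0.606, 0.1597, 0.083]
tool_rot: [-0.005, 1.57, 0.163]
contact_force: [-2.8, -0.3, 5.9]
opening: 0.0234
```

Emit:
move_arm --pt "-0.002 0 0 0" --pt "-0.002 0 0 0" --pt "-0.002 0 0 0" --pt "-0.002 0 0 0" --gripper 0.3

```text
time: 26.0
tool_pos: [0.6058, 0.1598, 0.0826]
tool_rot: [2.631, 1.571, 2.799]
contact_force: [0.4, 0.3, 0.4]
opening: 0.0585
```

Emit:
move_arm --pt "-0.08 0 0 0" --pt "-0.2 0 0 0" --pt "-0.32 0 0 0" --pt "-0.4 0 0.05 0" --pt "-0.42 0 0.15 0"

```text
time: 26.62
tool_pos: [0.666, 0.1701, 0.2552]
tool_rot: [-0.014, 1.565, 0.155]
contact_force: [0.5, 0.3, 0.6]
opening: 0.0639
```

Emit:
move_arm --pt "0 0 0 0" --pt "0 0 0 0"

```text
time: 26.88
tool_pos: [0.6641, 0.1697, 0.2497]
tool_rot: [3.059, 1.569, -3.056]
contact_force: [-0.4, -1.0, 0.2]
opening: 0.0643
```

Run:
```python
from h import *
s,R=axes()
inc([])
im=robot.read_camera("wrist")[:,:,::-1];cv2.imwrite("pics/w19.png",im)
im=robot.read_camera("side")[:,:,::-1]; a=cv2.resize(im[150:350,250:430],None,fx=3,fy=3,interpolation=cv2.INTER_CUBIC); cv2.imwrite("pics/s19.png",cv2.convertScaleAbs(a,alpha=1.4))
im=robot.read_camera("scene")[:,:,::-1]; cv2.imwrite("pics/sc19.png",im)
for z in (.132,.056): print(wproj((.605,.16,z),s["tool_pos"],s["tool_rot"]))
```

```text
t 26.875 pos [0.6641 0.1697 0.2497] F [-0.4 -1.   0.2] toolz yaw deg 9.63 open 0.0642878114172893
[321.82161166 151.64534463]
[321.64472625 147.71269721]
```

View pics/w19.png

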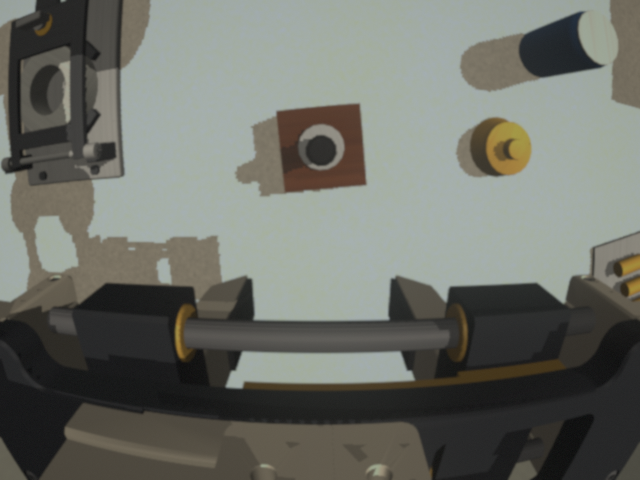

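View pics/s19.png

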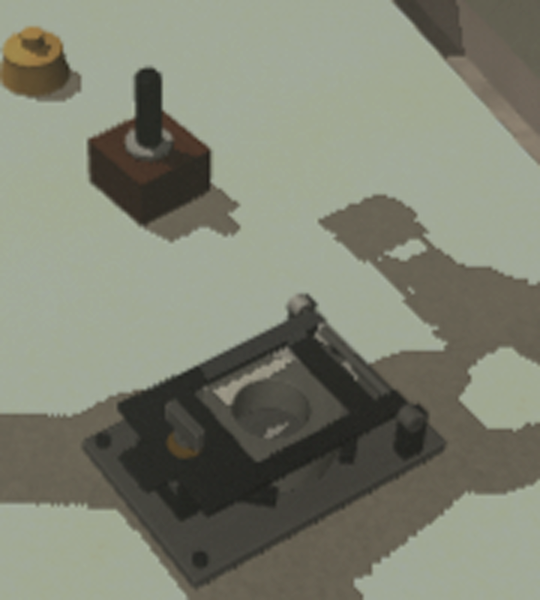

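View pics/sc19.png

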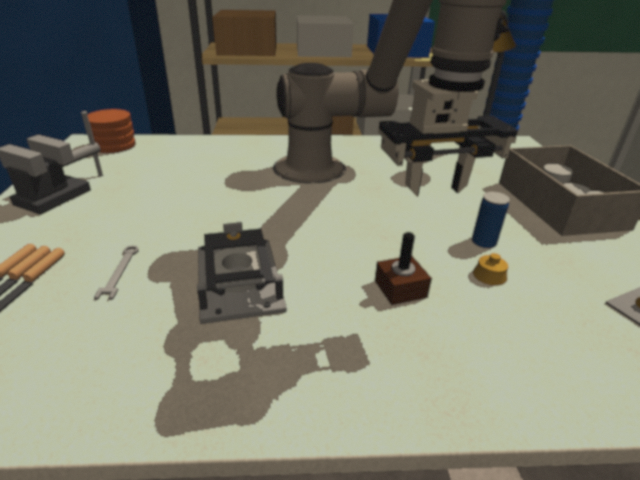

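```bash
python3 -c "
from cell import robot
print(robot.hand_in())"
```

```text
the job is handed in; nothing more can be done
None
```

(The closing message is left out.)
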